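Pack swab tubes into a twist-lock transport canister

ROBOT

A 6-joint arm with a two-finger parallel gripper is mounted at the origin on the work surface. World frame = base frame: x ahead of the robot, y to its left, z up, the work surface at z = 0. Lengths are in m, angles in rad, forces in N, time in s.
With the tool pointing down it reaches from about 0.325 to 0.875 m from the base axis. Payload 4.4 kg.
Tool frame: the origin (TCP) lies midway between the tips of the shut fingers; the grasp point (between the pads) lies robot.pinch_z behind it (robot.pinch_z is the distance from the TCP to the grasp point, in m); z points along the fingers, x is the direction in which the jaws open and shut, and the axes are right-handed (so a half turn about z gives the same grasp; the last joint's range is limited). The gripper opens to 85 mm and grips with 20 to 120 N. Pads are 22 mm wide; open, the fingers measure 114 mm over their backs; the gripper's body (76 mm by 85 mm) begins 54 mm behind the grasp point. The pads swing forward as they close: fully open they stand 13 mm farther back than shut.
Start: joints at [-1.329, 0.207, 1.542, -0, 1.393, -0.15], TCP at [0.22, -0.531, 0.231] pointing down, gripper open.
Joint ranges: [-2.73, 2.73], [-0.86, 2.22], [0.23, 2.46], [-1.11, 4.25], [0.08, 2.63], [-2.82, 2.82]. Speed limits (rad/s): [2.79, 2.79, 3.14, 3.14, 3.14, 3.14].

INTERFACE

Orientations are given as a unit quaternion [w, x, y, z].
In Python, from workcell import robot, optics, recognise, cut_out, landmark_of gives the robot as it stands.
- The arm moves only by the tool move_arm, never from a script. Its argument "steps" is a list of rows, each an object with "translation": the shift along the tool's x, y, z in m, a list of three; "twist": the turn, a rotation vector about the tool's x, y, z in rad, a list of three; "fingers": the opening, from -1 (shut) to 1 (fully open). In form: [{"translation": [tx, ty, tz], "twist": [wx, wy, wz], "fingers": fingers}, ...]. A call has 1 to 12 rows; each row shifts and turns the commanded pose from where the row before left it, along the tool's axes as they then stand; what a row does not reach is not made up. A row lasts 1/12 s, in which the tool goes at most 41.7 mm and 7.16 degrees, less where a joint would pass 70% of its speed; a pose out of reach is approached as far as the arm can. A call is refused whole if a number of a shift passes 0.0417 or a number of a turn 0.125, either way. A call with a gripper value outside its range is refused whole. The fingers move at their own pace and stop on an object; the grip force is fixed at half the most. Time passes only in rows, so rows that do not move let the fingers close. It gives the time, the measured TCP pose, the force and the opening at its end, in the units of the state.
- robot.get_obs(): the state, without advancing time (a new reading comes with each control period).
- optics.snapshot(name): name is "scene" or "top" or "wrist"; returns a dict with "image" (420x560x3 uint8, red, green, blue), "vfov" (degrees; the focal length in pixels is half the picture's height over the tangent of half this angle, whatever the lens; pixels are square), "cx", "cy" (the principal point, pixels), "R" (3x3) and "t" (3): a world point X has camera coordinates R X + t. Camera axes: x right, y down, z forward; pixel columns grow to the right and rows downward; lengths in m; the calibration is good to about 2 mm. A picture is of the moment at which its call begins. There is no depth.
- robot.finish_job(): hands the job in, once; it reports no verdict.
Trained networks look in a picture, given as the dict that the camera call returned (one of the last four; its "shot" number tells which), for a name from the list of things; names that differ only in an ending like _2 or _b are one class to them, and where a whole thing is asked for, a point or a joint stands for the part that bears it (a point fixed in the world has none). Each returns a list of dicts, best first, with "score" (0 to 1); they miss things now and then, are a little off and sometimes report something else, mostly with a low value. They report only what shows in the picture. A call takes as long as a camera call. They do not tell look-alikes from the thing itself.
- recognise(picture, label): "position" ([x, y, z] in m, in the coordinates of the camera as it stood for that picture, good to about 4 mm: the middle of the surface that is visible of it).
- cut_out(picture, label): "region" (420x560 bool, what is visible of it).
- landmark_of(picture, label): "position" ([x, y, z] in m, in the coordinates of the camera as it stood for that picture, good to about 4 mm: a listed point, or the origin of a listed thing).
The state is a dict: "time_s": time; "joint_positions": joint angles; "joint_velocities": joint speeds; "tau": joint torques, N m; "eef_pos": TCP position; "eef_rot": TCP orientation; "ft_force": force on the tool from outside, world axes, zero at the start; "moment": the same for the moment, N m; "opening": finger opening in m.
Only numpy, scipy, OpenCV 4.12 (cv2) and the standard library are available. Lean on these libraries where they do the work, as an engineer would, in place of code of your own. Each camera call takes 0.05 s, during which the arm holds its last target. There are 200 camera calls.

TASK

Pack the swabs for the courier: pull every tall capped swab tube out of the rack and stand each in a compartment of its own in the aluminium pot, with the pot standing home in the canister's base, and slip the deep aluminium cap over them down to the pot's bead. Put the hood over it all, turn it clockwise until it locks at its stop, and lift the locked canister by its wing grip into the shipping carton, upright on the floor. Leave the short vial in the rack, and the dishes and the bottle where they stand.

Things in the scene. Friction and masses are not known exactly. Their poses are not given: they have to be found in the camera images.
- tube0: capped swab transport tube, clear with a paper label and a white screw cap: body 13 mm across, cap 15 mm across and 22 mm tall, 105 mm tall overall, foot stepped in to 10 mm, about 20 g, standing in an opening of the middle row of the rack. Two or three of tube0..tube3 are present, the others absent. Origin: centre of its underside; z runs up the tube to the cap
- tube1: capped swab transport tube, clear with a paper label and a white screw cap: body 13 mm across, cap 15 mm across and 22 mm tall, 105 mm tall overall, foot stepped in to 10 mm, about 20 g, standing in an opening of the middle row of the rack. Two or three of tube0..tube3 are present, the others absent. Origin: centre of its underside; z runs up the tube to the cap
- tube2: capped swab transport tube, clear with a paper label and a white screw cap: body 13 mm across, cap 15 mm across and 22 mm tall, 105 mm tall overall, foot stepped in to 10 mm, about 20 g, standing in an opening of the middle row of the rack. Two or three of tube0..tube3 are present, the others absent. Origin: centre of its underside; z runs up the tube to the cap
- tube3: capped swab transport tube, clear with a paper label and a white screw cap: body 13 mm across, cap 15 mm across and 22 mm tall, 105 mm tall overall, foot stepped in to 10 mm, about 20 g, standing in an opening of the middle row of the rack. Two or three of tube0..tube3 are present, the others absent. Origin: centre of its underside; z runs up the tube to the cap
- vial: short amber glass vial with a black stopper, 15 mm across, 78 mm tall, standing in the same rack row; it stays there. Origin: centre of its underside
- rack: orange grid test-tube rack, fixed, 208 mm long (its x) by 68 mm wide (its y), 70 mm tall; 3 rows of 10 square openings of 17 mm at 20 mm pitch, floor 6 mm above the bench. Tubes and vial stand in the middle row (rack y = 0), 40 mm apart or more. A standing tube's cap reaches 111 mm above the bench, 41 mm clear of the rack's top. Origin: centre of its underside
- pot: inner pot: round open aluminium pot, 54 mm across, 75 mm tall, foot stepped in to 50 mm, about 90 g, starting upright on the bench; a bead round it, 64 mm across, 36 to 39 mm up, carries the cap. A three-armed divider (arms 6 mm thick, at 0, 120, 240 degrees from its x) leaves three tube compartments; a tube in it rises 34 mm above the rim. Origin: centre of its underside, z up
- cap: deep slip cap of the pot, plain round aluminium, closed on top, 62 mm across (65 at the flared lip), bevelled to 54 on top, 81 mm tall, 58 mm clear inside, 74 mm deep, about 60 g, starting on the bench, mouth down. It slides over tubes and pot rim until its lip rests on the pot's bead, cap origin 39 mm above pot origin; it does not grip the pot. Origin: centre of its open lower edge, z up
- base: lower shell of the twist-lock canister, grey plastic, about 220 g, standing loose in the nest: square foot 96 x 96 x 8 mm, on it a round tub 66 mm across outside, 59 mm clear at the mouth, rim 40 mm above the underside. The pot stands in it on the foot, its underside 8 mm above the base's. Origin: centre of the underside, z up, x and y square to the foot
- base_lug (a point): one of the base's two bayonet lugs, on its +x side, the other across from it on -x; 12 mm wide, 6 mm tall, reaching 40 mm from the axis; this point is its middle, 36 mm from the axis, 27 mm above the underside
- hood: upper shell of the canister, grey plastic, about 160 g, starting on the bench, mouth down: skirt 92 mm across and 38 mm tall, 82 mm across above it, flat top at 128 mm, wing grip on top. Bayonet tracks inside the skirt take the base's lugs, with 3 mm of play all round. Origin: centre of the open lower edge, x along the wing grip, z up. Same after a half turn
- hood_rib (a point): one of two raised ribs outside the skirt, a half turn apart, that mark where the lugs enter, 60 degrees clockwise of the hood's x. The hood drops on only with ribs over lugs, to 10 degrees: its x 60 degrees anticlockwise (from above) of the base's, or a half turn from that. Down, its lower edge rests on the foot, 8 mm above the base's underside; wrongly turned it stays 10 mm or more too high
- hood_grip (a point): point on the hood's axis to take the wing grip, 150 mm above the lower edge; a bar 64 mm long along the hood's x, 14 mm wide, from 128 to 159 mm up. With the hood down, a turn of about 60 degrees clockwise brings it parallel to the base's x and locks it (stop 3 degrees further). The base then hangs from it when lifted, with 2 mm of play
- slot0 (a point): middle of the pot compartment at 60 degrees from the pot's x axis, on its floor, 4 mm above the underside, 15 mm from the axis; a 13 mm tube has 3 to 4 mm of play there
- slot1 (a point): middle of the pot compartment at 180 degrees from the pot's x axis, on its floor, 4 mm above the underside, 15 mm from the axis; a 13 mm tube has 3 to 4 mm of play there
- slot2 (a point): middle of the pot compartment at 300 degrees from the pot's x axis, on its floor, 4 mm above the underside, 15 mm from the axis; a 13 mm tube has 3 to 4 mm of play there
- nest: plywood packing nest screwed to the bench, 116 mm square, with a 100 mm square recess, floor 6 mm and rim 16 mm above the bench; it keeps the base's foot from turning (2 mm of play). Origin: centre of its underside
- carton: open shipping carton, fixed, cardboard, outside 150 mm square and 60 mm tall, walls and floor 4 mm; takes the canister at any yaw. Four soft flaps outside it are only for looks. Origin: centre of its underside
- dishes: stack of three culture dishes, 90 mm across, 48 mm tall, a bystander. Origin: centre of its underside
- bottle: reagent bottle, 60 mm across, 150 mm tall, a bystander. Origin: centre of its underside
Not all that is in view belongs to the job. What is shaped like the hood but blue is not meant. What is shaped like the pot but green is not meant.

How it is judged:
On the way, in this order (a step that is already met when the one before it is completed fails the run):
1. every tube stands in the pot, the cap is down on the pot and the pot stands home in the canister base (z of tube0 in the frame of pot between -0.004 and 0.012 m and horizontal distance between each of tube0, tube1, tube2, tube3 and pot below 0.026 m and angle between each of tube0, tube1, tube2, tube3's own z axis and vertical below 0.3 rad and z of tube1 in the frame of pot between -0.004 and 0.012 m and z of tube2 in the frame of pot between -0.004 and 0.012 m and z of tube3 in the frame of pot between -0.004 and 0.012 m and z of pot in the frame of base between 0.004 and 0.012 m and horizontal distance between pot and base below 0.007 m and angle between the z axis of pot and the z axis of base, either way round below 0.08 rad and z of cap in the frame of pot between 0.035 and 0.0435 m and horizontal distance between cap and pot below 0.007 m and angle between the z axis of cap and the z axis of pot, either way round below 0.08 rad), for 0.2 s.
2. the hood is down on the base around the pot and turned to its stop (z of hood in the frame of base between 0.004 and 0.0125 m and horizontal distance between hood and base below 0.006 m and angle between the z axis of each of hood, pot and the z axis of base, either way round below 0.08 rad and angle between the x axis of hood and the x axis of base, either way round below 0.2 rad and z of pot in the frame of base between 0.004 and 0.012 m and horizontal distance between pot and base below 0.007 m), for 0.2 s.
At the end, for the whole second after the job is handed in: All tubes present stand in the pot (within 26 mm of its axis), pot and cap are home in the base (within 4 mm), the hood is down (within 4.5 mm) and within 0.2 rad of parallel to the base, and the canister stands upright (within 0.08 rad) on the floor of the carton, at rest (all of step 2 and z of tube0 in the frame of pot between -0.004 and 0.012 m and horizontal distance between each of tube0, tube1, tube2, tube3 and pot below 0.026 m and angle between each of tube0, tube1, tube2, tube3's own z axis and vertical below 0.3 rad and z of tube1 in the frame of pot between -0.004 and 0.012 m and z of tube2 in the frame of pot between -0.004 and 0.012 m and z of tube3 in the frame of pot between -0.004 and 0.012 m and z of cap in the frame of pot between 0.035 and 0.0435 m and horizontal distance between cap and pot below 0.007 m and angle between the z axis of cap and the z axis of pot, either way round below 0.08 rad and horizontal distance between base and carton below 0.042 m and z of base in the frame of carton between -0.003 and 0.012 m and angle between base's own z axis and vertical below 0.08 rad and linear speed of each of base, hood below 0.02 m/s); the robot touches nothing.
It fails at once if the vial is lifted out of the rack (distance of vial from where it was at the start of the episode above 0.03 m).
It fails at once if the dishes are shoved away (distance of dishes from where it was at the start of the episode above 0.04 m).
It fails at once if the bottle is shoved or knocked over (distance of bottle from where it was at the start of the episode above 0.04 m or angle between bottle's own z axis and vertical above 0.5 rad).
Of tube0, tube1, tube2, tube3 only 2 to 3 are there at a start; the rules pass over those that are not, and their reading is None.
At some moment in a run one of hood, pot, cap may be knocked a few centimetres aside while the robot is not near it.
It also fails if it takes over 210 s, if anything falls off the work surface, if the arm or the gripper's body presses on something with over 40 N, if the wrist force passes 120 N, or if a joint passes its speed limit or range.

## Working session

There is one attempt and no reset: what is moved stays moved. The work goes in short steps, Python scripts to look and compute and a tool call to move; the robot and the scene stay as the last step left them, time stands still between calls to the robot, and variables do not carry over. Pictures are saved under pics/ and viewed, about 12 in all and at most 16, crops included, and the job is handed in when it is done.

Besides the shell and the picture viewer there is one more tool, called by a JSON object that holds its "fn" and its "kwargs". move_arm: Moves the arm, as the interface text tells. Its arguments: {"type":"object","properties":{"steps":{"type":"array","items":{"type":"object","properties":{"translation":{"type":"array","items":{"type":"number"}},"twist":{"type":"array","items":{"type":"number"}},"fingers":{"type":"number"}}}}},"required":["steps"]}

```bash
ls; mkdir -p pics
cat > h.py <<'E'
import numpy as np, cv2
from workcell import robot, optics, recognise, cut_out, landmark_of
def w(p,pos): return p["R"].T@(np.array(pos)-p["t"])
def snap(n,f=None):
    p=optics.snapshot(n)
    if f: cv2.imwrite(f"pics/{f}.png",p["image"][:,:,::-1])
    return p
def ray(p,u,v,z):
    f=p["image"].shape[0]/2/np.tan(np.radians(p["vfov"])/2)
    d=p["R"].T@np.array([(u-p["cx"])/f,(v-p["cy"])/f,1]); o=-p["R"].T@p["t"]
    return o+d*(z-o[2])/d[2]
def proj(p,X):
    f=p["image"].shape[0]/2/np.tan(np.radians(p["vfov"])/2)
    c=p["R"]@np.array(X)+p["t"]; return np.array([c[0]/c[2]*f+p["cx"],c[1]/c[2]*f+p["cy"]])
def lm(p,n,k=4,fn=landmark_of):
    for r in fn(p,n)[:k]:
        X=w(p,r["position"]); print(p.get("name",""),n,round(r["score"],2),X.round(4),"px",proj(p,X).round())
E
python3 - <<'E'
from h import *
print(robot.get_obs(), robot.pinch_z)
for c in ("top","scene"):
    p=snap(c,c+"0"); print(c,p["vfov"],"pos",(-p["R"].T@p["t"]).round(3)); 
    for n in ["tube0","vial","rack","pot","cap","base","base_lug","hood","hood_rib","hood_grip","slot0","nest","carton","dishes","bottle"]: lm(p,n)
E
```

```text
pics
{'time_s': 0.0, 'joint_positions': array([-1.32945050e+00,  2.07442374e-01,  1.54300120e+00, -1.87005243e-05,
        1.39347370e+00, -1.50497634e-01]), 'joint_velocities': array([-3.12141795e-04, -4.92712716e-04, -3.49334293e-05,  1.48527999e-04,
       -5.64154205e-04,  6.36615047e-04]), 'tau': array([ 7.88105390e-04, -3.83033752e+01, -2.91593313e+01, -1.51537074e-04,
        1.04536049e-02, -1.90182973e-06]), 'eef_pos': array([ 0.21938708, -0.53066659,  0.23009064]), 'eef_rot': array([-7.76915569e-04,  8.31232219e-01, -5.55924138e-01, -8.64555889e-04]), 'ft_force': array([ 0.60023877, -0.55669655, -0.07629289]), 'moment': array([-0.04295323,  0.01554039, -0.05357529]), 'opening': 0.08488756823241378} 0.0187
top 46.3647848341382 pos [0.48  0.009 1.226]
 tube0 0.62 [0.4206 0.3118 0.0076] px [154. 261.]
 tube0 0.5 [0.4958 0.3315 0.0096] px [147. 231.]
 tube0 0.39 [ 7.916e-01 -2.125e-01  4.000e-04] px [368. 120.]
 vial 0.4 [0.5353 0.3409 0.0075] px [144. 215.]
 rack 0.57 [0.5047 0.3341 0.0033] px [147. 227.]
 pot 0.75 [0.4478 0.1566 0.0025] px [217. 252.]
 pot 0.68 [0.3427 0.1755
[... 1709 characters left out ...]
od_rib 0.29 [7.565e-01 2.259e-01 3.000e-04] px [341. 365.]
 hood_grip 0.91 [ 0.465  -0.1472  0.1506] px [247. 152.]
 hood_grip 0.85 [ 0.3178 -0.2213  0.1476] px [252. 110.]
 slot0 0.96 [0.3609 0.1761 0.0047] px [385. 214.]
 slot0 0.76 [4.409e-01 1.475e-01 1.000e-04] px [362. 234.]
 slot0 0.67 [0.3334 0.1651 0.0059] px [384. 205.]
 slot0 0.66 [ 0.6498 -0.0316  0.0298] px [251. 261.]
 nest 0.74 [ 0.6133 -0.0229  0.0014] px [263. 258.]
 carton 0.87 [ 0.5081 -0.3406 -0.0034] px [178. 183.]
 dishes 0.75 [ 0.7888 -0.2149 -0.003 ] px [146. 283.]
 dishes 0.58 [0.4584 0.1676 0.0052] px [368. 241.]
 dishes 0.41 [0.4572 0.1507 0.0025] px [361. 238.]
 bottle 0.62 [ 0.6462 -0.0314  0.0295] px [252. 260.]
```

Run:
```python
import cv2
a=cv2.imread("pics/top0.png");cv2.imwrite("pics/top0c.png",cv2.resize(a[90:380,110:450],(800,682))[:600])
b=cv2.imread("pics/scene0.png");cv2.imwrite("pics/scene0c.png",cv2.resize(b[80:400,130:530],(750,600)))
```

```text
(no output)
```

View pics/top0c.png

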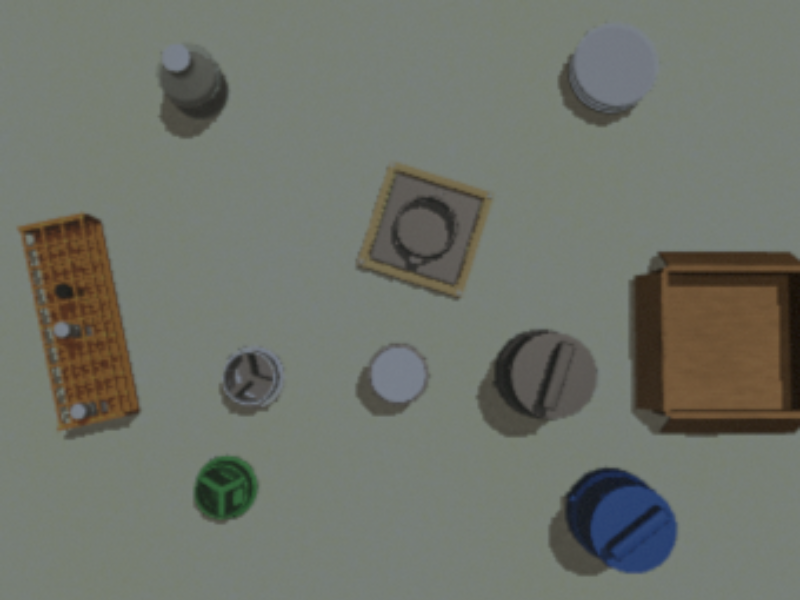

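View pics/scene0c.png

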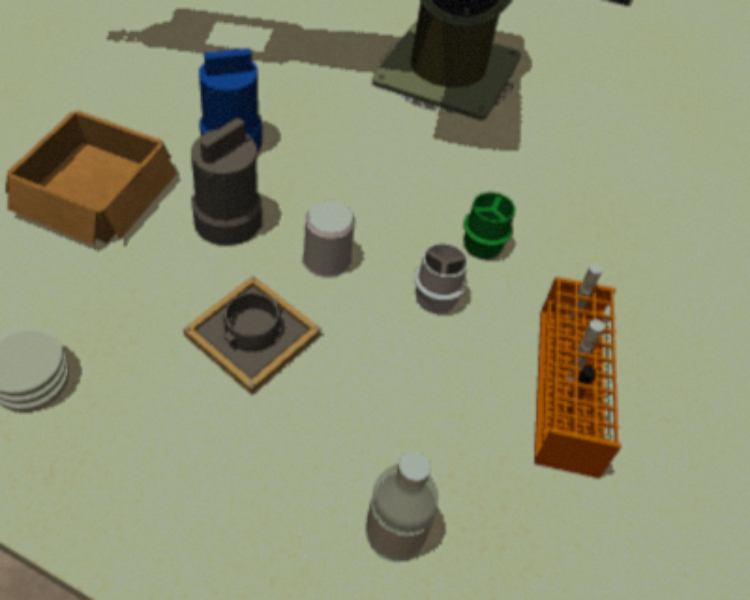

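Two look-alike pairs. Hood: grey at top px (349,248), blue at (380,318), so I take the grey one. Pot: aluminium at (217,252), green at (208,294), so I take the aluminium one. Two tubes stand in the rack at top px (154,261) and (147,231), with the vial at (144,215).

```bash
cat >> h.py <<'E'
from scipy.spatial.transform import Rotation as Ro
def T():
    o=robot.get_obs(); q=o["eef_rot"]; return np.array(o["eef_pos"]),Ro.from_quat([q[1],q[2],q[3],q[0]]),o
def plan(x,y,z,yaw=None,half=True):
    """print turn about tool z then shift in the turned frame, and shift in present frame"""
    p,R,o=T(); X=R.apply([1,0,0]); a=np.degrees(np.arctan2(X[1],X[0]))
    d=np.array([x,y,z])-p
    print("t",round(o["time_s"],2),"tcp",p.round(4),"yaw",a.round(2),"tilt",(R.apply([0,0,1])[:2]).round(4),"open",round(o["opening"],4),"F",o["ft_force"].round(1),"q",o["joint_positions"].round(2))
    print(" shift now-frame",R.inv().apply(d).round(4))
    if yaw is not None:
        e=(a-yaw+180)%360-180
        if half: e=(e+90)%180-90
        b=np.radians(a-e); print(" turn z",np.radians(e).round(4),"rows",round(abs(np.radians(e))/.125,1),"then shift",np.array([np.cos(b)*d[0]+np.sin(b)*d[1],np.sin(b)*d[0]-np.cos(b)*d[1],-d[2]]).round(4))
E
python3 - <<'E'
from h import *
plan(.40,.152,.25,0)
p=snap("wrist"); R=p["R"];pp,Rt,_=T(); print("cam rel tool",Rt.inv().apply(-R.T@p["t"]-pp).round(3), (R@Rt.as_matrix()).round(2),p["vfov"])
# precise circles from top/scene masks
for c in ("top","scene"):
    p=snap(c)
    for n in ("base_lug","base","hood","pot","cap","carton"):
        for r in cut_out(p,n)[:2]:
            ys,xs=np.nonzero(r["region"]); print(c,n,round(r["score"],2),len(xs),xs.mean().round(1),ys.mean().round(1),xs.min(),xs.max(),ys.min(),ys.max())
E
```

```text
t 1.6 tcp [ 0.2195 -0.5314  0.2313] yaw -67.55 tilt [-0.  0.] open 0.0851 F [-0.4 -0.6  0.4] q [-1.33  0.21  1.54 -0.    1.39 -0.15]
 shift now-frame [-0.5628 -0.4277 -0.0187]
 turn z -1.179 rows 9.4 then shift [ 0.1805 -0.6834 -0.0187]
cam rel tool [-0.001 -0.077 -0.141] [[ 1.   -0.   -0.  ]
 [ 0.    0.95 -0.3 ]
 [ 0.    0.3   0.95]] 71.02950459102277
top base_lug 0.83 1488 290.1 187.5 267 313 165 210
top base 0.81 1495 290.2 187.3 267 313 165 210
top hood 0.83 1506 373.2 311.0 351 396 289 332
top hood 0.6 1274 340.9 248.6 319 362 230 267
top pot 0.74 532 216.7 250.3 204 230 238 263
top pot 0.7 582 205.1 297.3 192 219 284 310
top cap 0.76 591 278.8 248.7 266 292 235 262
scene base_lug 0.86 1510 264.4 256.0 237 292 233 280
scene base 0.56 1568 264.0 255.8 235 293 232 280
scene hood 0.85 2121 250.2 178.3 231 269 143 210
scene hood 0.67 1364 252.9 128.9 235 270 105 160
scene pot 0.95 802 390.5 199.1 377 404 182 217
scene pot 0.7 840 365.0 226.8 351 379 209 245
scene cap 0.91 992 305.0 207.2 291 318 187 228
scene cap 0.43 2050 250.1 178.0 232 269 143 209
scene carton 0.59 4334 177.7 174.4 133 223 139 208
```

{"fn": "move_arm", "kwargs": {"steps": [{"translation":[0,0,0],"twist":[0,0,-0.118],"fingers":1},{"translation":[0,0,0],"twist":[0,0,-0.118],"fingers":1},{"translation":[0,0,0],"twist":[0,0,-0.118],"fingers":1},{"translation":[0,0,0],"twist":[0,0,-0.118],"fingers":1},{"translation":[0,0,0],"twist":[0,0,-0.118],"fingers":1},{"translation":[0,0,0],"twist":[0,0,-0.118],"fingers":1},{"translation":[0,0,0],"twist":[0,0,-0.118],"fingers":1},{"translation":[0,0,0],"twist":[0,0,-0.118],"fingers":1},{"translation":[0,0,0],"twist":[0,0,-0.118],"fingers":1},{"translation":[0,0,0],"twist":[0,0,-0.118],"fingers":1}]}}

```text
time_s: 3.18
eef_pos: [0.2196, -0.5314, 0.2313]
eef_rot: [0.0, 1.0, 0.003, 0.0]
ft_force: [-0.5, 0.9, -0.0]
opening: 0.0856
```

{"fn": "move_arm", "kwargs": {"steps": [{"translation":[0.0138,-0.038,-0.001],"twist":[0,0,0],"fingers":1},{"translation":[0.0138,-0.038,-0.001],"twist":[0,0,0],"fingers":1},{"translation":[0.0138,-0.038,-0.001],"twist":[0,0,0],"fingers":1},{"translation":[0.0138,-0.038,-0.001],"twist":[0,0,0],"fingers":1},{"translation":[0.0138,-0.038,-0.001],"twist":[0,0,0],"fingers":1},{"translation":[0.0138,-0.038,-0.001],"twist":[0,0,0],"fingers":1},{"translation":[0.0138,-0.038,-0.001],"twist":[0,0,0],"fingers":1},{"translation":[0.0138,-0.038,-0.001],"twist":[0,0,0],"fingers":1},{"translation":[0.0138,-0.038,-0.001],"twist":[0,0,0],"fingers":1},{"translation":[0.0138,-0.038,-0.001],"twist":[0,0,0],"fingers":1},{"translation":[0.0138,-0.038,-0.001],"twist":[0,0,0],"fingers":1},{"translation":[0.0138,-0.038,-0.001],"twist":[0,0,0],"fingers":1}]}}

```text
time_s: 4.18
eef_pos: [0.385, -0.0734, 0.2438]
eef_rot: [0.0, 1.0, 0.0, 0.001]
ft_force: [1.9, 0.1, -0.0]
opening: 0.0856
```

{"fn": "move_arm", "kwargs": {"steps": [{"translation":[0.0138,-0.038,-0.001],"twist":[0,0,0],"fingers":1},{"translation":[0.0138,-0.038,-0.001],"twist":[0,0,0],"fingers":1},{"translation":[0.0138,-0.038,-0.001],"twist":[0,0,0],"fingers":1},{"translation":[0.0138,-0.038,-0.001],"twist":[0,0,0],"fingers":1},{"translation":[0.0138,-0.038,-0.001],"twist":[0,0,0],"fingers":1},{"translation":[0,0,0],"twist":[0,0,0],"fingers":1},{"translation":[0,0,0],"twist":[0,0,0],"fingers":1}]}}

```text
time_s: 4.77
eef_pos: [0.4536, 0.1167, 0.2483]
eef_rot: [0.0, 1.0, 0.003, -0.0]
ft_force: [-0.1, -0.5, -0.1]
opening: 0.0852
```

Run:
```python
from h import *
p=snap("wrist","w1")
for n in ("pot","slot0"): lm(p,n)
plan(.4535,.152,.044,0)
```

```text
pot 0.96 [ 0.3445  0.1779 -0.0042] px [196. 131.]
 pot 0.72 [ 0.4541  0.1519 -0.001 ] px [281. 152.]
 pot 0.44 [0.4171 0.3084 0.0038] px [249.  12.]
 slot0 0.98 [0.4586 0.1632 0.0041] px [284. 143.]
 slot0 0.98 [ 0.3591  0.1767 -0.0017] px [207. 132.]
 slot0 0.94 [3.362e-01 1.944e-01 2.000e-04] px [187. 117.]
 slot0 0.93 [0.463  0.1394 0.0065] px [288. 162.]
t 4.92 tcp [0.4531 0.1139 0.2481] yaw -0.0 tilt [-0.0005 -0.0005] open 0.0854 F [-0.8  0.2  0.2] q [ 0.06 -0.04  1.77 -0.    1.41  0.06]
 shift now-frame [ 0.0005 -0.0382  0.2041]
 turn z -0.0001 rows 0.0 then shift [ 0.0004 -0.0381  0.2041]
```

View pics/w1.png

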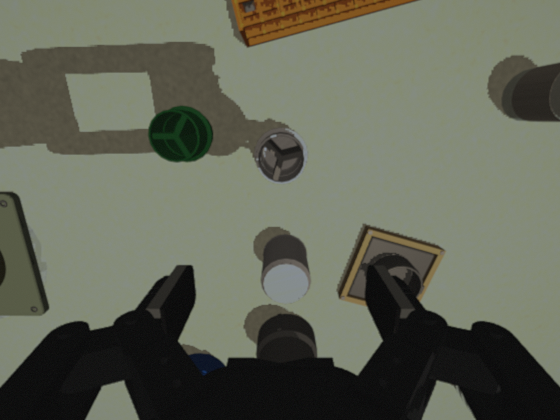

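The crop confirms the target: aluminium pot at px (281,155), green look-alike at (181,134). The pot agrees with the earlier fix at (0.454, 0.152). I'll grasp it now.

{"fn": "move_arm", "kwargs": {"steps": [{"translation":[0.001,-0.019,0.02],"twist":[0,0,0],"fingers":1},{"translation":[0,-0.019,0.02],"twist":[0,0,0],"fingers":1},{"translation":[0,0,0.04],"twist":[0,0,0],"fingers":1},{"translation":[0,0,0.04],"twist":[0,0,0],"fingers":1},{"translation":[0,0,0.04],"twist":[0,0,0],"fingers":1},{"translation":[0,0,0.025],"twist":[0,0,0],"fingers":1},{"translation":[0,0,0.016],"twist":[0,0,0],"fingers":1},{"translation":[0,0,0],"twist":[0,0,0],"fingers":1},{"translation":[0,0,0],"twist":[0,0,0],"fingers":1}]}}

```text
time_s: 5.67
eef_pos: [0.4539, 0.1513, 0.0469]
eef_rot: [0.0, 1.0, -0.001, -0.001]
ft_force: [-0.5, 0.4, -0.5]
opening: 0.0854
```

{"fn": "move_arm", "kwargs": {"steps": [{"translation":[0,0,0],"twist":[0,0,0],"fingers":-1},{"translation":[0,0,0],"twist":[0,0,0],"fingers":-1},{"translation":[0,0,0],"twist":[0,0,0],"fingers":-1},{"translation":[0,0,0],"twist":[0,0,0],"fingers":-1},{"translation":[0,0,0],"twist":[0,0,0],"fingers":-1},{"translation":[0,0,0],"twist":[0,0,0],"fingers":-1},{"translation":[0,0,0],"twist":[0,0,0],"fingers":-1},{"translation":[0,0,0],"twist":[0,0,0],"fingers":-1}]}}

```text
time_s: 6.33
eef_pos: [0.4563, 0.1529, 0.0497]
eef_rot: [-0.0, 1.0, 0.001, 0.002]
ft_force: [-1.6, -1.4, 7.7]
opening: 0.0528
```

Run:
```python
from h import *
p=snap("top"); 
for n in ("base","nest","base_lug"): lm(p,n)
p=snap("scene"); 
for n in ("base","nest","base_lug"): lm(p,n)
plan(.6135,-.0222,.155,-10)
```

```text
base 0.83 [ 0.614  -0.021   0.0058] px [291. 187.]
 nest 0.49 [ 0.4764 -0.1861  0.0223] px [357. 244.]
 base_lug 0.71 [ 0.6491 -0.0292  0.0331] px [295. 172.]
 base 0.94 [ 0.61   -0.0233  0.0039] px [264. 256.]
 nest 0.7 [ 0.6153 -0.0202  0.0009] px [264. 259.]
 base_lug 0.77 [ 0.6509 -0.0307  0.0318] px [251. 261.]
 base_lug 0.57 [0.46   0.1691 0.0016] px [368. 242.]
t 6.73 tcp [0.4562 0.1529 0.0497] yaw 0.08 tilt [0.0039 0.0001] open 0.0525 F [-1.7 -1.5  6.2] q [ 0.14  0.25  1.92 -0.    0.97  0.14]
 shift now-frame [ 0.1574  0.1753 -0.1047]
 turn z 0.1759 rows 1.4 then shift [ 0.1853  0.1451 -0.1053]
```

{"fn": "move_arm", "kwargs": {"steps": [{"translation":[0,0,-0.015],"twist":[0,0,0],"fingers":-1},{"translation":[0,0,-0.03],"twist":[0,0,0],"fingers":-1},{"translation":[0,0,-0.03],"twist":[0,0,0],"fingers":-1},{"translation":[0,0,-0.03],"twist":[0,0,0],"fingers":-1},{"translation":[0.02,0.0225,0],"twist":[0,0,0],"fingers":-1},{"translation":[0.02,0.0225,0],"twist":[0,0,0],"fingers":-1},{"translation":[0.02,0.0225,0],"twist":[0,0,0],"fingers":-1},{"translation":[0.02,0.0225,0],"twist":[0,0,0],"fingers":-1},{"translation":[0.02,0.0225,0],"twist":[0,0,0],"fingers":-1},{"translation":[0.02,0.0225,0],"twist":[0,0,0],"fingers":-1},{"translation":[0.02,0.0225,0],"twist":[0,0,0],"fingers":-1},{"translation":[0.0175,0.018,0],"twist":[0,0,0],"fingers":-1}]}}

```text
time_s: 7.73
eef_pos: [0.6136, -0.0245, 0.1535]
eef_rot: [0.0, 1.0, 0.0, 0.001]
ft_force: [1.0, 0.5, -1.1]
opening: 0.0528
```

{"fn": "move_arm", "kwargs": {"steps": [{"translation":[0,0,0],"twist":[0,0,0],"fingers":-1},{"translation":[0,0,0],"twist":[0,0,0],"fingers":-1},{"translation":[0,0,0],"twist":[0,0,0],"fingers":-1}]}}

```text
time_s: 7.98
eef_pos: [0.6118, -0.0222, 0.1526]
eef_rot: [-0.0, 1.0, 0.0, -0.0]
ft_force: [0.6, 0.2, -1.1]
opening: 0.0529
```

Run:
```python
from h import *
plan(.6134,-.0222,.063)
p=snap("wrist")
for n in ("base","nest","pot"): lm(p,n,2)
q=snap("top")
for n in ("pot",): lm(q,n,2)
cv2.imwrite("pics/w2.png",np.vstack([p["image"],np.zeros((0,560,3),np.uint8)])[:,:,::-1])
```

```text
t 7.98 tcp [ 0.6118 -0.0222  0.1526] yaw 0.05 tilt [-0.0002  0.0004] open 0.0529 F [ 0.6  0.2 -1.1] q [-0.18  0.36  1.52  0.    1.26 -0.18]
 shift now-frame [0.0017 0.     0.0896]
 base 0.89 [ 0.6115 -0.02    0.0013] px [280. 195.]
 pot 0.93 [ 0.6118 -0.0208  0.102 ] px [280. 232.]
 pot 0.83 [0.338  0.1733 0.0019] px [209. 296.]
 pot 0.42 [ 0.6092 -0.0196  0.1059] px [291. 184.]
```

View pics/w2.png

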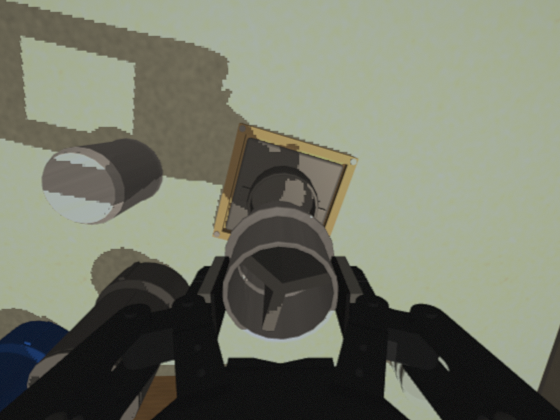

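{"fn": "move_arm", "kwargs": {"steps": [{"translation":[0.002,0,0.02],"twist":[0,0,0],"fingers":-1},{"translation":[0,0,0.02],"twist":[0,0,0],"fingers":-1},{"translation":[0,0,0.01],"twist":[0,0,0],"fingers":-1},{"translation":[0,0,0.01],"twist":[0,0,0],"fingers":-1},{"translation":[0,0,0.01],"twist":[0,0,0],"fingers":-1},{"translation":[0,0,0.008],"twist":[0,0,0],"fingers":-1},{"translation":[0,0,0.007],"twist":[0,0,0],"fingers":-1},{"translation":[0,0,0.002],"twist":[0,0,0],"fingers":-1},{"translation":[0,0,0],"twist":[0,0,0],"fingers":-1},{"translation":[0,0,0],"twist":[0,0,0],"fingers":-1}]}}

```text
time_s: 9.12
eef_pos: [0.6144, -0.0225, 0.0656]
eef_rot: [-0.0, 1.0, 0.0, 0.0]
ft_force: [-0.3, 0.2, -1.3]
opening: 0.0527
```

{"fn": "move_arm", "kwargs": {"steps": [{"translation":[0,0,0],"twist":[0,0,0],"fingers":1},{"translation":[0,0,0],"twist":[0,0,0],"fingers":1},{"translation":[0,0,0],"twist":[0,0,0],"fingers":1},{"translation":[0,0,0],"twist":[0,0,0],"fingers":1},{"translation":[0,0,0],"twist":[0,0,0],"fingers":1},{"translation":[0,0,-0.02],"twist":[0,0,0],"fingers":1},{"translation":[0,0,-0.035],"twist":[0,0,0],"fingers":1},{"translation":[0,0,-0.04],"twist":[0,0,0],"fingers":1},{"translation":[0,0,-0.04],"twist":[0,0,0],"fingers":1},{"translation":[0,0,-0.04],"twist":[0,0,0],"fingers":1},{"translation":[0,0,0],"twist":[0,0,0],"fingers":1},{"translation":[0,0,0],"twist":[0,0,0],"fingers":1}]}}

```text
time_s: 10.12
eef_pos: [0.6166, -0.023, 0.245]
eef_rot: [0.001, 1.0, 0.001, 0.004]
ft_force: [0.6, 0.4, -0.5]
opening: 0.0855
```

Run:
```python
from h import *
plan(.4585,.3225,.25,102.5)
p=snap("wrist","w3")
for n in ("base","pot","slot0","base_lug"): lm(p,n,4)
a=cv2.imread("pics/w3.png")[80:300,180:400]; cv2.imwrite("pics/w3c.png",cv2.resize(a,(600,600),interpolation=cv2.INTER_CUBIC))
```

```text
t 10.12 tcp [ 0.6166 -0.023   0.245 ] yaw 0.06 tilt [ 0.0089 -0.0016] open 0.0855 F [ 0.6  0.4 -0.5] q [-0.18  0.28  1.42 -0.    1.43 -0.18]
 shift now-frame [-0.1577 -0.3456 -0.0069]
 turn z 1.3537 rows 10.8 then shift [-0.3715  0.0796 -0.005 ]
 base 0.36 [ 4.680e-01 -1.426e-01 -1.000e-04] px [176. 260.]
 pot 0.77 [ 0.6121 -0.0237  0.0101] px [275. 181.]
 pot 0.55 [ 0.3435  0.1772 -0.0035] px [36.  3.]
 slot0 0.98 [ 3.587e-01  1.774e-01 -2.000e-04] px [47.  2.]
 slot0 0.95 [0.3367 0.1632 0.0049] px [27. 15.]
 slot0 0.92 [ 0.622  -0.0315  0.0207] px [283. 189.]
 slot0 0.87 [ 0.5951 -0.0238  0.0126] px [262. 181.]
```

View pics/w3c.png

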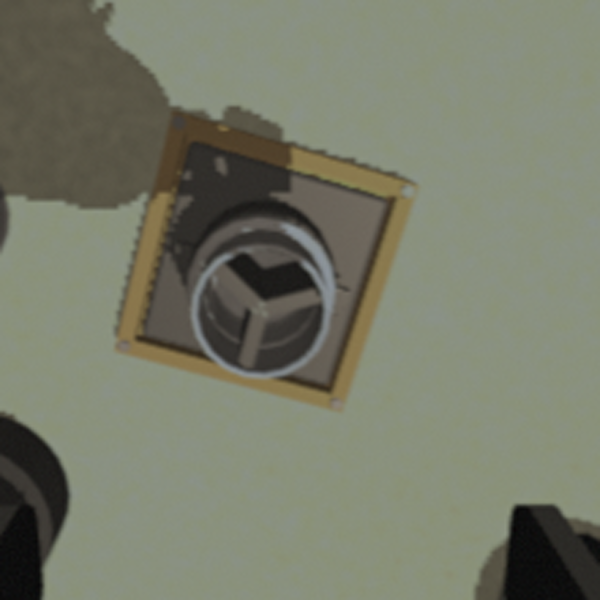

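Run:
```python
from h import *
p=snap("wrist")
plan(.4585,.3225,.25,102.5)
c=lambda u,v,z: ray(p,180+u*.36667,80+v*.36667,z)
print("rim",c(262,308,.089)); 
k=[c(u,v,.016) for u,v in ((178,118),(410,188),(337,402),(122,346))]; print("nest",np.mean(k,0)); 
for i in range(4): d=k[(i+1)%4]-k[i]; print(np.hypot(*d[:2]).round(4),np.degrees(np.arctan2(d[1],d[0])).round(1))
o=c(264,308,.089)
for u,v in ((320,293),(245,360),(230,262)): d=c(u,v,.08)-c(262,304,.08); print(np.degrees(np.arctan2(d[1],d[0])))
for n in ("base","pot","slot0"): lm(p,n,3)
```

```text
t 10.42 tcp [ 0.6129 -0.0224  0.2378] yaw 0.05 tilt [-0.0043  0.0008] open 0.0851 F [-0.  -0.3 -0.3] q [-0.18  0.28  1.43 -0.    1.43 -0.18]
 shift now-frame [-0.1541 -0.345  -0.0112]
 turn z 1.3536 rows 10.8 then shift [-0.3701  0.0761 -0.0122]
rim [ 0.60781024 -0.01699045  0.089     ]
nest [ 0.60641233 -0.01667927  0.016     ]
0.1063 -16.2
0.1059 -106.3
0.106 164.7
0.1076 73.8
11.171698715741805
-106.57174042632222
126.53377912409647
 pot 0.89 [ 0.3408  0.1778 -0.0023] px [37.  2.]
 pot 0.79 [ 0.6148 -0.0181  0.0114] px [283. 179.]
 slot0 0.84 [ 0.6218 -0.0328  0.0193] px [288. 192.]
 slot0 0.74 [ 0.5945 -0.0245  0.0129] px [267. 184.]
 slot0 0.73 [ 0.618  -0.0129  0.0193] px [285. 176.]
```

{"fn": "move_arm", "kwargs": {"steps": [{"translation":[0,0,-0.012],"twist":[0,0,0.123],"fingers":1},{"translation":[0,0,0],"twist":[0,0,0.123],"fingers":1},{"translation":[0,0,0],"twist":[0,0,0.123],"fingers":1},{"translation":[0,0,0],"twist":[0,0,0.123],"fingers":1},{"translation":[0,0,0],"twist":[0,0,0.123],"fingers":1},{"translation":[0,0,0],"twist":[0,0,0.123],"fingers":1},{"translation":[0,0,0],"twist":[0,0,0.123],"fingers":1},{"translation":[0,0,0],"twist":[0,0,0.123],"fingers":1},{"translation":[0,0,0],"twist":[0,0,0.123],"fingers":1},{"translation":[0,0,0],"twist":[0,0,0.123],"fingers":1},{"translation":[0,0,0],"twist":[0,0,0.123],"fingers":1}]}}

```text
time_s: 11.48
eef_pos: [0.614, -0.0225, 0.2518]
eef_rot: [0.0, 0.778, -0.628, -0.0]
ft_force: [0.1, -0.4, -0.6]
opening: 0.0853
```

{"fn": "move_arm", "kwargs": {"steps": [{"translation":[-0.037,0.0076,0],"twist":[0,0,0],"fingers":1},{"translation":[-0.037,0.0076,0],"twist":[0,0,0],"fingers":1},{"translation":[-0.037,0.0076,0],"twist":[0,0,0],"fingers":1},{"translation":[-0.037,0.0076,0],"twist":[0,0,0],"fingers":1},{"translation":[-0.037,0.0076,0],"twist":[0,0,0],"fingers":1},{"translation":[-0.037,0.0076,0],"twist":[0,0,0],"fingers":1},{"translation":[-0.037,0.0076,0],"twist":[0,0,0],"fingers":1},{"translation":[-0.037,0.0076,0],"twist":[0,0,0],"fingers":1},{"translation":[-0.037,0.0076,0],"twist":[0,0,0],"fingers":1},{"translation":[-0.037,0.0076,0],"twist":[0,0,0],"fingers":1},{"translation":[0,0,0],"twist":[0,0,0],"fingers":1},{"translation":[0,0,0],"twist":[0,0,0],"fingers":1}]}}

```text
time_s: 12.48
eef_pos: [0.4584, 0.3238, 0.252]
eef_rot: [0.0, 0.781, -0.624, 0.0]
ft_force: [0.3, -0.8, 0.3]
opening: 0.0855
```

{"fn": "move_arm", "kwargs": {"steps": [{"translation":[0,0,0],"twist":[0,0,0],"fingers":1},{"translation":[0,0,0],"twist":[0,0,0],"fingers":1},{"translation":[0,0,0],"twist":[0,0,0],"fingers":1},{"translation":[0,0,0],"twist":[0,0,0],"fingers":1}]}}

```text
time_s: 12.82
eef_pos: [0.4604, 0.321, 0.2522]
eef_rot: [0.0, 0.779, -0.627, 0.0]
ft_force: [-0.3, -0.2, 0.1]
opening: 0.0852
```

Run:
```python
from h import *
p=snap("wrist","w4")
for n in ("tube0","vial","rack"): lm(p,n,3)
for n in ("tube0","vial"): lm(p,n,3,recognise)
for r in cut_out(p,"tube0")[:3]:
    ys,xs=np.nonzero(r["region"]); print(r["score"],len(xs),xs.min(),xs.max(),ys.min(),ys.max())
plan(.497,.331,.082,-77.5)
```

```text
tube0 0.76 [0.4203 0.3106 0.0029] px [281. 207.]
 tube0 0.66 [0.4944 0.3354 0.0063] px [275. 151.]
 vial 0.74 [0.5316 0.3413 0.0041] px [277. 120.]
 rack 0.88 [ 0.5046  0.3281 -0.0028] px [282. 144.]
 tube0 0.72 [0.423 0.315 0.094] px [278. 229.]
 tube0 0.56 [0.4975 0.3304 0.1111] px [279. 160.]
 vial 0.67 [0.5335 0.339  0.0837] px [278. 120.]
0.61 246 271 286 150 170
t 13.17 tcp [0.4598 0.322  0.2523] yaw -77.49 tilt [0.0001 0.    ] open 0.0855 F [ 0.8 -0.9  0.3] q [0.46 0.16 1.55 0.   1.43 1.81]
 shift now-frame [-0.0008 -0.0383  0.1703]
 turn z 0.0002 rows 0.0 then shift [-0.0008 -0.0383  0.1703]
```

View pics/w4.png

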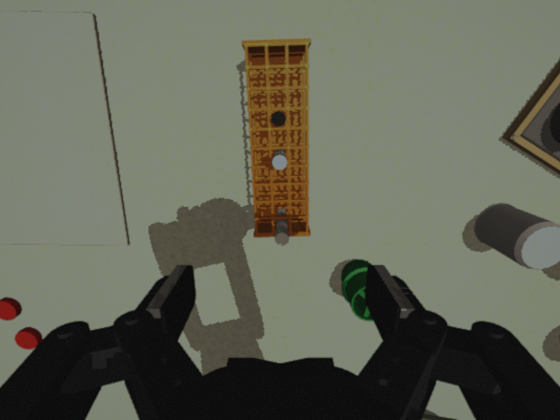

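The wrist view shows two white tube caps, at px (279,161) and (282,236), and the black vial stopper at (278,118). The rack is square to the tool.

Run:
```python
from h import *
p=snap("wrist")
im=p["image"].astype(int)
for (u,v) in ((279,161),(282,237)):
    s=im[v-14:v+15,u-14:u+15]; m=(s.min(2)>(120 if v<200 else 60))&(s.max(2)-s.min(2)<40)
    ys,xs=np.nonzero(m); print(m.sum(),xs.mean()+u-14,ys.mean()+v-14,xs.min()+u-14,xs.max()+u-14,ys.min()+v-14,ys.max()+v-14, ray(p,xs.mean()+u-14,ys.mean()+v-14,.111).round(4))
print(ray(p,279.5,161.5,.111),ray(p,282,236,.111))
plan(.497,.3305,.082,-77.5)
```

```text
148 280.56081081081084 161.55405405405406 274 287 155 168 [0.4962 0.3299 0.111 ]
486 282.13786008230454 243.03497942386832 268 296 225 251 [0.4139 0.3098 0.111 ]
[0.49599521 0.33085718 0.111     ] [0.42159729 0.31167238 0.111     ]
t 13.22 tcp [0.4597 0.322  0.2523] yaw -77.47 tilt [ 0. -0.] open 0.0857 F [-0.2  0.1 -0.3] q [ 0.46  0.16  1.55 -0.    1.43  1.81]
 shift now-frame [-0.0002 -0.0383  0.1703]
 turn z 0.0005 rows 0.0 then shift [-0.0002 -0.0383  0.1703]
```

{"fn": "move_arm", "kwargs": {"steps": [{"translation":[0,-0.019,0.02],"twist":[0,0,0],"fingers":1},{"translation":[0,-0.0187,0.03],"twist":[0,0,0],"fingers":1},{"translation":[0,0,0.04],"twist":[0,0,0],"fingers":0.3},{"translation":[0,0,0.04],"twist":[0,0,0],"fingers":0},{"translation":[0,0,0.025],"twist":[0,0,0],"fingers":0},{"translation":[0,0,0.014],"twist":[0,0,0],"fingers":0},{"translation":[0,0,0],"twist":[0,0,0],"fingers":0},{"translation":[0,0,0],"twist":[0,0,0],"fingers":0},{"translation":[0,0,0],"twist":[0,0,0],"fingers":-1},{"translation":[0,0,0],"twist":[0,0,0],"fingers":-1},{"translation":[0,0,0],"twist":[0,0,0],"fingers":-1},{"translation":[0,0,0],"twist":[0,0,0],"fingers":-1}]}}

```text
time_s: 14.22
eef_pos: [0.4981, 0.3311, 0.0858]
eef_rot: [-0.002, 0.78, -0.626, 0.001]
ft_force: [-0.3, 0.9, 4.1]
opening: 0.0127
```

{"fn": "move_arm", "kwargs": {"steps": [{"translation":[0,0,0],"twist":[0,0,0],"fingers":-1},{"translation":[0,0,0],"twist":[0,0,0],"fingers":-1},{"translation":[0,0,0],"twist":[0,0,0],"fingers":-1},{"translation":[0,0,0],"twist":[0,0,0],"fingers":-1}]}}

```text
time_s: 14.55
eef_pos: [0.4982, 0.3311, 0.0858]
eef_rot: [-0.002, 0.78, -0.626, 0.001]
ft_force: [-0.3, -0.3, 6.0]
opening: 0.0125
```

{"fn": "move_arm", "kwargs": {"steps": [{"translation":[0,0,-0.01],"twist":[0,0,0],"fingers":-1},{"translation":[0,0,-0.02],"twist":[0,0,0],"fingers":-1},{"translation":[0,0,-0.03],"twist":[0,0,0],"fingers":-1},{"translation":[0,0,-0.03],"twist":[0,0,0],"fingers":-1},{"translation":[0,0,-0.03],"twist":[0,0,0.1134],"fingers":-1},{"translation":[0,0,0],"twist":[0,0,0.1134],"fingers":-1},{"translation":[0,0,0],"twist":[0,0,0.1134],"fingers":-1},{"translation":[0,0,0],"twist":[0,0,0.1134],"fingers":-1},{"translation":[0,0,0],"twist":[0,0,0.1134],"fingers":-1},{"translation":[0,0,0],"twist":[0,0,0],"fingers":-1}]}}

```text
time_s: 15.38
eef_pos: [0.4962, 0.3303, 0.2039]
eef_rot: [0.0, -0.573, 0.819, 0.0]
ft_force: [0.4, -0.8, -0.8]
opening: 0.0126
```

Run:
```python
from h import *
plan(.598,-.0251,.205,-110)
```

```text
t 15.38 tcp [0.4962 0.3303 0.2039] yaw -110.05 tilt [0.0001 0.0002] open 0.0126 F [ 0.4 -0.8 -0.8] q [0.44 0.27 1.52 0.   1.35 2.36]
 shift now-frame [ 0.2989 -0.2175 -0.0012]
 turn z -0.0009 rows 0.0 then shift [ 0.2991 -0.2172 -0.0011]
```

{"fn": "move_arm", "kwargs": {"steps": [{"translation":[0.02,-0.0145,0],"twist":[0,0,0],"fingers":-1},{"translation":[0.0299,-0.0217,0],"twist":[0,0,0],"fingers":-1},{"translation":[0.0299,-0.0217,0],"twist":[0,0,0],"fingers":-1},{"translation":[0.0299,-0.0217,0],"twist":[0,0,0],"fingers":-1},{"translation":[0.0299,-0.0217,0],"twist":[0,0,0],"fingers":-1},{"translation":[0.0299,-0.0217,0],"twist":[0,0,0],"fingers":-1},{"translation":[0.0299,-0.0217,0],"twist":[0,0,0],"fingers":-1},{"translation":[0.0299,-0.0217,0],"twist":[0,0,0],"fingers":-1},{"translation":[0.0299,-0.0217,0],"twist":[0,0,0],"fingers":-1},{"translation":[0.0299,-0.0217,0],"twist":[0,0,0],"fingers":-1},{"translation":[0.0099,-0.0072,0],"twist":[0,0,0],"fingers":-1},{"translation":[0,0,0],"twist":[0,0,0],"fingers":-1}]}}

```text
time_s: 16.38
eef_pos: [0.599, -0.0282, 0.2035]
eef_rot: [-0.0, -0.573, 0.82, -0.0]
ft_force: [-1.1, 0.1, -0.1]
opening: 0.0126
```

{"fn": "move_arm", "kwargs": {"steps": [{"translation":[0,0,0],"twist":[0,0,0],"fingers":-1},{"translation":[0,0,0],"twist":[0,0,0],"fingers":-1},{"translation":[0,0,0],"twist":[0,0,0],"fingers":-1},{"translation":[0,0,0],"twist":[0,0,0],"fingers":-1}]}}

```text
time_s: 16.72
eef_pos: [0.598, -0.0231, 0.2033]
eef_rot: [-0.0, -0.575, 0.818, 0.0]
ft_force: [-0.9, 0.2, -0.6]
opening: 0.0131
```

Run:
```python
from h import *
p=snap("wrist","w5")
for n in ("pot","slot0","tube0","base"): lm(p,n,3)
plan(.598,-.0251,.205,-110)
for n in ("tube0",): lm(p,n,3,recognise)
q=snap("top");
for n in ("pot","slot0","tube0"): lm(q,n,3)
a=cv2.imread("pics/w5.png")[60:300,160:400]; cv2.imwrite("pics/w5c.png",cv2.resize(a,(600,600),interpolation=cv2.INTER_CUBIC))
```

```text
pot 0.91 [ 0.6124 -0.0214  0.0108] px [274. 176.]
 slot0 0.85 [ 0.618  -0.0112  0.0157] px [264. 175.]
 slot0 0.77 [ 0.6234 -0.0346  0.0216] px [282. 165.]
 slot0 0.56 [ 0.5976 -0.0223  0.0135] px [280. 188.]
 tube0 0.73 [ 0.5937 -0.0193  0.1244] px [278. 226.]
t 16.97 tcp [ 0.5983 -0.0242  0.2034] yaw -109.89 tilt [ 0.0001 -0.    ] open 0.0128 F [-0.1 -0.5  0.8] q [-0.18  0.28  1.51  0.    1.35  1.73]
 shift now-frame [ 0.001  -0.     -0.0016]
 turn z 0.0019 rows 0.0 then shift [ 0.001  -0.     -0.0016]
 tube0 0.59 [ 0.5997 -0.0214  0.2156] px [276. 279.]
 pot 0.67 [0.3392 0.1749 0.0006] px [209. 296.]
 pot 0.53 [ 0.6124 -0.0202  0.0198] px [291. 187.]
 pot 0.27 [0.5327 0.3415 0.0094] px [144. 216.]
 slot0 0.83 [0.3347 0.1907 0.0045] px [202. 298.]
 slot0 0.72 [0.3393 0.1658 0.001 ] px [212. 296.]
 slot0 0.57 [0.3545 0.1762 0.0005] px [208. 290.]
 tube0 0.44 [0.4187 0.3131 0.0068] px [153. 262.]
```

View pics/w5c.png

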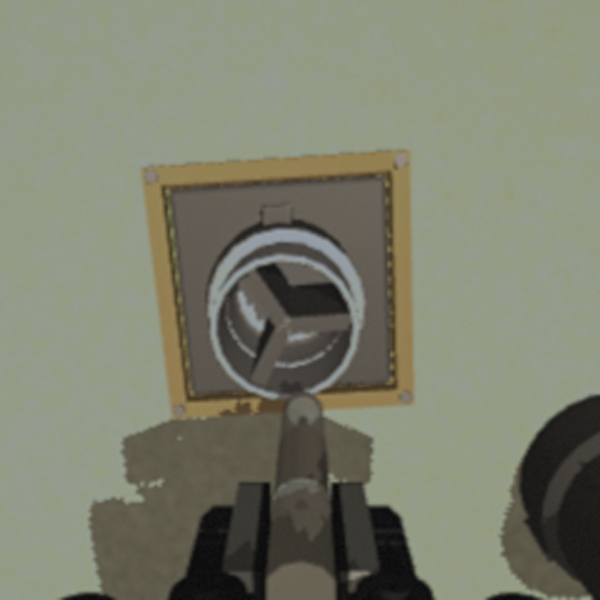

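Run:
```python
from h import *
p=snap("wrist")
c=lambda u,v,z: ray(p,160+u*.4,60+v*.4,z)
r=c(288,326,.089); print("rim",r, c(217,326,.089)-c(359,326,.089)); print("foot",c(303,407,.1236))
for u,v in ((350,318),(262,270),(258,375)): d=c(u,v,.085)-c(286,318,.085); print(np.degrees(np.arctan2(d[1],d[0])))
k=[c(*x,.016) for x in ((150,175),(401,160),(405,398),(180,410))]; print(np.mean(k,0))
for i in range(4): d=k[(i+1)%4]-k[i]; print(np.hypot(*d[:2]).round(4),np.degrees(np.arctan2(d[1],d[0])).round(1))
plan(.598,-.0251,.205,-110)
```

```text
rim [ 0.61425741 -0.02585357  0.089     ] [0.01723101 0.04757132 0.        ]
foot [ 0.59542327 -0.02458546  0.1236    ]
-109.91106403823797
5.877102575040225
134.17352099510802
[ 0.61361968 -0.0225561   0.016     ]
0.108 -106.6
0.108 163.5
0.1068 73.3
0.108 -15.9
t 17.27 tcp [ 0.5984 -0.0248  0.2033] yaw -109.95 tilt [-0.  0.] open 0.0127 F [-0.2  0.8 -0.1] q [-0.19  0.28  1.51  0.    1.35  1.73]
 shift now-frame [ 0.0004  0.0003 -0.0017]
 turn z 0.0008 rows 0.0 then shift [ 0.0004  0.0003 -0.0017]
```

{"fn": "move_arm", "kwargs": {"steps": [{"translation":[0.001,-0.0025,0.01],"twist":[0,0,0],"fingers":-1},{"translation":[0,0,0.015],"twist":[0,0,0],"fingers":-1},{"translation":[0,0,0.01],"twist":[0,0,0],"fingers":-1},{"translation":[0,0,0.01],"twist":[0,0,0],"fingers":-1},{"translation":[0,0,0.01],"twist":[0,0,0],"fingers":-1},{"translation":[0,0,0.01],"twist":[0,0,0],"fingers":-1},{"translation":[0,0,0.01],"twist":[0,0,0],"fingers":-1},{"translation":[0,0,0.01],"twist":[0,0,0],"fingers":-1},{"translation":[0,0,0],"twist":[0,0,0],"fingers":-1}]}}

```text
time_s: 18.02
eef_pos: [0.5986, -0.0262, 0.1153]
eef_rot: [-0.002, -0.574, 0.819, 0.002]
ft_force: [-0.4, -0.2, -1.3]
opening: 0.0127
```

{"fn": "move_arm", "kwargs": {"steps": [{"translation":[0,0,0.008],"twist":[0,0,0],"fingers":-1},{"translation":[0,0,0.007],"twist":[0,0,0],"fingers":-1},{"translation":[0,0,0],"twist":[0,0,0],"fingers":-1},{"translation":[0,0,0],"twist":[0,0,0],"fingers":-1}]}}

```text
time_s: 18.35
eef_pos: [0.6001, -0.0265, 0.1028]
eef_rot: [-0.0, -0.574, 0.819, 0.0]
ft_force: [0.1, -0.2, -0.8]
opening: 0.0128
```

{"fn": "move_arm", "kwargs": {"steps": [{"translation":[0,0,0.003],"twist":[0,0,0],"fingers":-1},{"translation":[0,0,0],"twist":[0,0,0],"fingers":-1},{"translation":[0,0,0],"twist":[0,0,0],"fingers":0},{"translation":[0,0,0],"twist":[0,0,0],"fingers":0},{"translation":[0,0,0],"twist":[0,0,0],"fingers":0},{"translation":[0,0,0],"twist":[0,0,0],"fingers":0},{"translation":[0,0,-0.02],"twist":[0,0,0],"fingers":0},{"translation":[0,0,-0.04],"twist":[0,0,0],"fingers":0},{"translation":[0,0,-0.04],"twist":[0,0,0],"fingers":0},{"translation":[0,0,0],"twist":[0,0,0],"fingers":0},{"translation":[0,0,0],"twist":[0,0,0],"fingers":0},{"translation":[0,0,0],"twist":[0,0,0],"fingers":0}]}}

```text
time_s: 19.35
eef_pos: [0.6003, -0.0265, 0.2004]
eef_rot: [0.0, -0.574, 0.819, -0.0]
ft_force: [0.0, -0.6, -0.8]
opening: 0.0427
```

Run:
```python
from h import *
p=snap("wrist","w6")
for n in ("pot","tube0"): lm(p,n,3)
q=snap("top")
for n in ("tube0",): lm(q,n,3)
plan(.4208,.3124,.2,-77.5)
```

```text
pot 0.89 [ 0.6128 -0.0238  0.012 ] px [274. 179.]
 tube0 0.74 [ 0.6465 -0.0326  0.0307] px [270. 150.]
 tube0 0.69 [ 0.5945 -0.0257  0.0181] px [281. 194.]
 tube0 0.48 [0.4218 0.3115 0.0051] px [154. 261.]
t 19.6 tcp [ 0.5993 -0.0264  0.1983] yaw -109.95 tilt [-0.0035  0.0007] open 0.0429 F [0.4 0.3 0.3] q [-0.19  0.29  1.51 -0.    1.35  1.73]
 shift now-frame [-0.2575  0.2834 -0.0008]
 turn z -0.5664 rows 4.5 then shift [-0.3694  0.1009 -0.0017]
```

{"fn": "move_arm", "kwargs": {"steps": [{"translation":[0,0,0],"twist":[0,0,-0.1133],"fingers":0},{"translation":[0,0,0],"twist":[0,0,-0.1133],"fingers":0},{"translation":[0,0,0],"twist":[0,0,-0.1133],"fingers":0},{"translation":[0,0,0],"twist":[0,0,-0.1133],"fingers":0},{"translation":[0,0,0],"twist":[0,0,-0.1133],"fingers":0}]}}

```text
time_s: 20.02
eef_pos: [0.5998, -0.0265, 0.1991]
eef_rot: [0.0, 0.782, -0.624, -0.001]
ft_force: [-0.5, 0.9, -0.4]
opening: 0.0425
```

{"fn": "move_arm", "kwargs": {"steps": [{"translation":[-0.037,0.0101,0],"twist":[0,0,0],"fingers":0},{"translation":[-0.037,0.0101,0],"twist":[0,0,0],"fingers":0},{"translation":[-0.037,0.0101,0],"twist":[0,0,0],"fingers":0},{"translation":[-0.037,0.0101,0],"twist":[0,0,0],"fingers":0},{"translation":[-0.037,0.0101,0],"twist":[0,0,0],"fingers":0},{"translation":[-0.037,0.0101,0],"twist":[0,0,0],"fingers":0},{"translation":[-0.037,0.0101,0],"twist":[0,0,0],"fingers":0},{"translation":[-0.037,0.0101,0],"twist":[0,0,0],"fingers":0},{"translation":[-0.037,0.0101,0],"twist":[0,0,0],"fingers":0},{"translation":[-0.0364,0.01,0],"twist":[0,0,0],"fingers":0},{"translation":[0,0,0],"twist":[0,0,0],"fingers":0},{"translation":[0,0,0],"twist":[0,0,0],"fingers":0}]}}

```text
time_s: 21.02
eef_pos: [0.4203, 0.3136, 0.1994]
eef_rot: [0.001, 0.781, -0.624, -0.0]
ft_force: [0.4, -0.6, 0.0]
opening: 0.0427
```

{"fn": "move_arm", "kwargs": {"steps": [{"translation":[0,0,0],"twist":[0,0,0],"fingers":0},{"translation":[0,0,0],"twist":[0,0,0],"fingers":0},{"translation":[0,0,0],"twist":[0,0,0],"fingers":0},{"translation":[0,0,0],"twist":[0,0,0],"fingers":0}]}}

```text
time_s: 21.35
eef_pos: [0.4226, 0.3111, 0.2001]
eef_rot: [0.0, 0.779, -0.627, 0.0]
ft_force: [-0.2, 0.3, 0.2]
opening: 0.0427
```

Run:
```python
from h import *
p=snap("wrist","w7")
for n in ("tube0","vial"): lm(p,n,3); lm(p,n,3,recognise)
for r in cut_out(p,"tube0")[:3]:
    ys,xs=np.nonzero(r["region"]); print(r["score"],len(xs),xs.min(),xs.max(),ys.min(),ys.max())
print(proj(p,[.4205,.3123,.111]))
plan(.4205,.3123,.083,-77.5)
```

```text
tube0 0.68 [0.4183 0.3115 0.0012] px [279. 190.]
 tube0 0.92 [0.422  0.312  0.0993] px [279. 212.]
 vial 0.79 [0.5378 0.3402 0.0045] px [277.  76.]
 vial 0.6 [0.5322 0.3431 0.0813] px [271.  70.]
0.89 513 271 288 189 228
[278.4278285  217.92864547]
t 21.65 tcp [0.4221 0.312  0.2003] yaw -77.53 tilt [0.     0.0001] open 0.043 F [-0.3 -0.1  0.3] q [0.47 0.13 1.7  0.   1.31 1.82]
 shift now-frame [-0.0007  0.0015  0.1173]
 turn z -0.0005 rows 0.0 then shift [-0.0007  0.0015  0.1173]
```

View pics/w7.png

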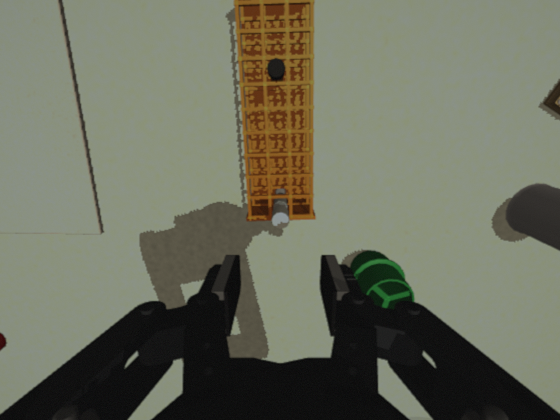

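The remaining tube's cap is at px (280,219), where I predicted (278,218). I'll descend and grip.

{"fn": "move_arm", "kwargs": {"steps": [{"translation":[0,0.001,0.03],"twist":[0,0,0],"fingers":0},{"translation":[0,0,0.04],"twist":[0,0,0],"fingers":0},{"translation":[0,0,0.03],"twist":[0,0,0],"fingers":0},{"translation":[0,0,0.016],"twist":[0,0,0],"fingers":0},{"translation":[0,0,0],"twist":[0,0,0],"fingers":0},{"translation":[0,0,0],"twist":[0,0,0],"fingers":0},{"translation":[0,0,0],"twist":[0,0,0],"fingers":-1},{"translation":[0,0,0],"twist":[0,0,0],"fingers":-1},{"translation":[0,0,0],"twist":[0,0,0],"fingers":-1},{"translation":[0,0,0],"twist":[0,0,0],"fingers":-1},{"translation":[0,0,0],"twist":[0,0,0],"fingers":-1},{"translation":[0,0,0],"twist":[0,0,0],"fingers":-1}]}}

```text
time_s: 22.65
eef_pos: [0.4227, 0.3129, 0.0865]
eef_rot: [-0.002, 0.78, -0.626, 0.001]
ft_force: [0.5, -0.5, 6.5]
opening: 0.0127
```

{"fn": "move_arm", "kwargs": {"steps": [{"translation":[0,0,-0.01],"twist":[0,0,0],"fingers":-1},{"translation":[0,0,-0.02],"twist":[0,0,0],"fingers":-1},{"translation":[0,0,-0.03],"twist":[0,0,0],"fingers":-1},{"translation":[0,0,-0.03],"twist":[0,0,0],"fingers":-1},{"translation":[0,0,-0.03],"twist":[0,0,0.1134],"fingers":-1},{"translation":[0,0,0],"twist":[0,0,0.1134],"fingers":-1},{"translation":[0,0,0],"twist":[0,0,0.1134],"fingers":-1},{"translation":[0,0,0],"twist":[0,0,0.1134],"fingers":-1},{"translation":[0,0,0],"twist":[0,0,0.1134],"fingers":-1},{"translation":[0,0,0],"twist":[0,0,0],"fingers":-1}]}}

```text
time_s: 23.48
eef_pos: [0.4207, 0.312, 0.2049]
eef_rot: [0.0, -0.573, 0.82, 0.0]
ft_force: [-0.1, 0.4, -0.0]
opening: 0.0128
```

Run:
```python
from h import *
plan(.6138+.0096,-.024-.0115,.205,-110)
```

```text
t 23.48 tcp [0.4207 0.312  0.2049] yaw -110.08 tilt [0.0003 0.0003] open 0.0128 F [-0.1  0.4 -0. ] q [0.47 0.12 1.7  0.   1.32 2.39]
 shift now-frame [ 2.568e-01 -3.096e-01 -1.000e-04]
 turn z -0.0014 rows 0.0 then shift [ 2.572e-01 -3.093e-01 -1.000e-04]
```

{"fn": "move_arm", "kwargs": {"steps": [{"translation":[0.0134,-0.0161,-0.01],"twist":[0,0,0],"fingers":-1},{"translation":[0.0234,-0.0282,0],"twist":[0,0,0],"fingers":-1},{"translation":[0.0234,-0.0282,0],"twist":[0,0,0],"fingers":-1},{"translation":[0.0234,-0.0282,0],"twist":[0,0,0],"fingers":-1},{"translation":[0.0234,-0.0282,0],"twist":[0,0,0],"fingers":-1},{"translation":[0.0234,-0.0282,0],"twist":[0,0,0],"fingers":-1},{"translation":[0.0234,-0.0282,0],"twist":[0,0,0],"fingers":-1},{"translation":[0.0234,-0.0282,0],"twist":[0,0,0],"fingers":-1},{"translation":[0.0234,-0.0282,0],"twist":[0,0,0],"fingers":-1},{"translation":[0.0234,-0.0282,0],"twist":[0,0,0],"fingers":-1},{"translation":[0.0234,-0.0282,0],"twist":[0,0,0],"fingers":-1},{"translation":[0.0094,-0.0115,0],"twist":[0,0,0],"fingers":-1}]}}

```text
time_s: 24.48
eef_pos: [0.6258, -0.0397, 0.2145]
eef_rot: [-0.0, -0.573, 0.819, -0.001]
ft_force: [0.2, 0.2, -0.6]
opening: 0.013
```

{"fn": "move_arm", "kwargs": {"steps": [{"translation":[0,0,0],"twist":[0,0,0],"fingers":-1},{"translation":[0,0,0],"twist":[0,0,0],"fingers":-1},{"translation":[0,0,0],"twist":[0,0,0],"fingers":-1},{"translation":[0,0,0],"twist":[0,0,0],"fingers":-1},{"translation":[0,0,0],"twist":[0,0,0],"fingers":-1},{"translation":[0,0,0],"twist":[0,0,0],"fingers":-1},{"translation":[0,0,0],"twist":[0,0,0],"fingers":-1}]}}

```text
time_s: 25.07
eef_pos: [0.6239, -0.0342, 0.2145]
eef_rot: [0.0, -0.574, 0.819, -0.0]
ft_force: [0.9, -0.1, 0.4]
opening: 0.0126
```

Run:
```python
from h import *
p=snap("wrist","w8")
plan(.6234,-.0355,.205,-110)
for n in ("pot","slot0","tube0"): lm(p,n,3)
a=cv2.imread("pics/w8.png")[80:320,160:400]; cv2.imwrite("pics/w8c.png",cv2.resize(a,(600,600),interpolation=cv2.INTER_CUBIC))
```

```text
t 25.12 tcp [ 0.624  -0.0344  0.2145] yaw -109.91 tilt [0.0001 0.    ] open 0.0126 F [-0.7 -0.4 -0.8] q [-0.19  0.32  1.43  0.    1.39  1.72]
 shift now-frame [0.0012 0.0002 0.0095]
 turn z 0.0016 rows 0.0 then shift [0.0012 0.0002 0.0095]
 pot 0.56 [ 0.6144 -0.021   0.0125] px [272. 197.]
 slot0 0.89 [ 0.5959 -0.0244  0.0142] px [280. 210.]
 slot0 0.64 [ 0.6231 -0.0334  0.0215] px [280. 188.]
 slot0 0.64 [ 0.6175 -0.0093  0.0176] px [262. 198.]
 tube0 0.54 [ 0.5961 -0.0264  0.0142] px [282. 209.]
```

View pics/w8c.png

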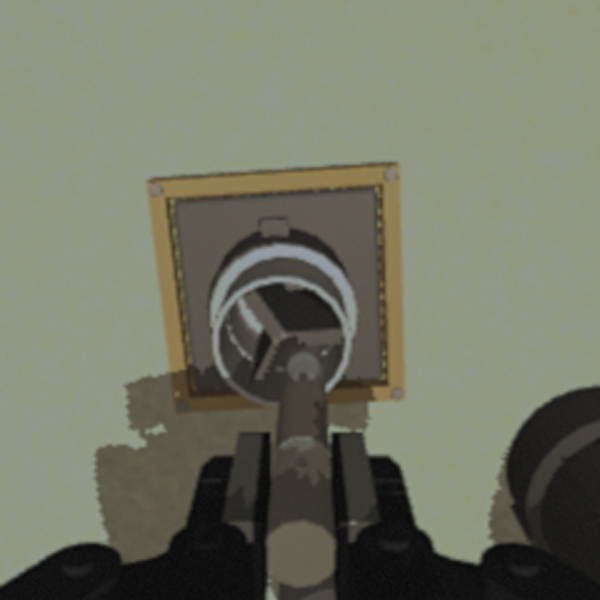

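{"fn": "move_arm", "kwargs": {"steps": [{"translation":[0.001,0,0.015],"twist":[0,0,0],"fingers":-1},{"translation":[0,0,0.015],"twist":[0,0,0],"fingers":-1},{"translation":[0,0,0.01],"twist":[0,0,0],"fingers":-1},{"translation":[0,0,0.01],"twist":[0,0,0],"fingers":-1},{"translation":[0,0,0.01],"twist":[0,0,0],"fingers":-1},{"translation":[0,0,0.01],"twist":[0,0,0],"fingers":-1},{"translation":[0,0,0.01],"twist":[0,0,0],"fingers":-1},{"translation":[0,0,0.01],"twist":[0,0,0],"fingers":-1},{"translation":[0,0,0],"twist":[0,0,0],"fingers":-1}]}}

```text
time_s: 26.02
eef_pos: [0.6221, -0.0357, 0.1211]
eef_rot: [-0.002, -0.574, 0.819, 0.002]
ft_force: [1.5, 0.6, -1.3]
opening: 0.0127
```

{"fn": "move_arm", "kwargs": {"steps": [{"translation":[0,0,0.01],"twist":[0,0,0],"fingers":-1},{"translation":[0,0,0.01],"twist":[0,0,0],"fingers":-1},{"translation":[0,0,0.004],"twist":[0,0,0],"fingers":-1},{"translation":[0,0,0],"twist":[0,0,0],"fingers":-1},{"translation":[0,0,0],"twist":[0,0,0],"fingers":-1}]}}

```text
time_s: 26.43
eef_pos: [0.6236, -0.036, 0.0999]
eef_rot: [-0.0, -0.574, 0.819, 0.0]
ft_force: [-0.9, 0.3, -0.8]
opening: 0.0127
```

{"fn": "move_arm", "kwargs": {"steps": [{"translation":[0,0,0],"twist":[0,0,0],"fingers":0},{"translation":[0,0,0],"twist":[0,0,0],"fingers":0},{"translation":[0,0,0],"twist":[0,0,0],"fingers":0},{"translation":[0,0,0],"twist":[0,0,0],"fingers":0},{"translation":[0,0,-0.02],"twist":[0,0,0],"fingers":0},{"translation":[0,0,-0.04],"twist":[0,0,0],"fingers":0},{"translation":[0,0,-0.04],"twist":[0,0,0],"fingers":0},{"translation":[0,0,-0.03],"twist":[0,0,0],"fingers":1},{"translation":[0,0,0],"twist":[0,0,0],"fingers":1},{"translation":[0,0,0],"twist":[0,0,0],"fingers":1},{"translation":[0,0,0],"twist":[0,0,0],"fingers":1},{"translation":[0,0,0],"twist":[0,0,0],"fingers":1}]}}

```text
time_s: 27.43
eef_pos: [0.6225, -0.0358, 0.2282]
eef_rot: [-0.001, -0.574, 0.819, 0.001]
ft_force: [-0.2, 0.1, 0.8]
opening: 0.0852
```

Run:
```python
from h import *
p=snap("wrist","w9")
for n in ("pot","tube0"): lm(p,n,3)
for c in("top","scene"):
    q=snap(c)
    for n in ("cap","hood_grip","tube0"): lm(q,n,3)
plan(.4603,.007,.23,-110)
```

```text
pot 0.76 [ 0.6106 -0.0203  0.0128] px [272. 195.]
 pot 0.43 [ 0.475  -0.1893  0.0166] px [428. 248.]
 tube0 0.92 [ 0.6191 -0.0335  0.013 ] px [279. 186.]
 cap 0.45 [ 0.477  -0.1868  0.0196] px [357. 244.]
 hood_grip 0.77 [ 0.3184 -0.2227  0.1466] px [382. 318.]
 tube0 0.41 [ 0.5953 -0.0254  0.0206] px [293. 194.]
 tube0 0.4 [ 0.6199 -0.0339  0.0187] px [296. 184.]
 cap 0.94 [ 0.4614  0.006  -0.0023] px [304. 218.]
 cap 0.38 [ 0.6115 -0.0195  0.003 ] px [265. 257.]
 hood_grip 0.92 [ 0.466  -0.1458  0.1497] px [247. 152.]
 hood_grip 0.18 [ 0.597  -0.0258  0.0155] px [266. 248.]
t 27.98 tcp [ 0.6238 -0.0361  0.2303] yaw -109.98 tilt [ 0. -0.] open 0.0856 F [-0.5 -0.9 -0. ] q [-0.2   0.31  1.41 -0.    1.42  1.72]
 shift now-frame [0.0154 0.1684 0.0003]
 turn z 0.0003 rows 0.0 then shift [0.0154 0.1684 0.0003]
```

View pics/w9.png

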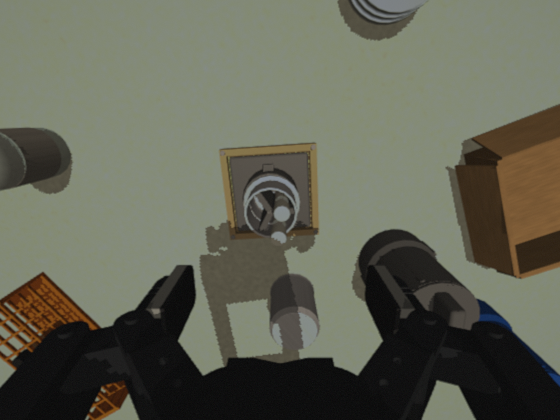

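Both tube caps show inside the pot, at px (282,212) and (279,238). The slip cap is still at its place, px (294,315). Next I move over it.

{"fn": "move_arm", "kwargs": {"steps": [{"translation":[0.003,0.0337,0],"twist":[0,0,0],"fingers":1},{"translation":[0.003,0.0337,0],"twist":[0,0,0],"fingers":1},{"translation":[0.003,0.0337,0],"twist":[0,0,0],"fingers":1},{"translation":[0.003,0.0337,0],"twist":[0,0,0],"fingers":1},{"translation":[0.003,0.0337,0],"twist":[0,0,0],"fingers":1},{"translation":[0,0,0],"twist":[0,0,0],"fingers":1},{"translation":[0,0,0],"twist":[0,0,0],"fingers":1},{"translation":[0,0,0],"twist":[0,0,0],"fingers":1},{"translation":[0,0,0],"twist":[0,0,0],"fingers":1},{"translation":[0,0,0],"twist":[0,0,0],"fingers":1}]}}

```text
time_s: 28.82
eef_pos: [0.4617, 0.007, 0.2308]
eef_rot: [0.0, -0.574, 0.819, -0.0]
ft_force: [-0.2, -0.7, 1.0]
opening: 0.0856
```

Run:
```python
from h import *
p=snap("wrist")
lm(p,"cap",3)
for r in cut_out(p,"cap")[:2]:
    ys,xs=np.nonzero(r["region"]); print(r["score"],len(xs),xs.min(),xs.max(),ys.min(),ys.max()); m=xs.min()+xs.max()
    # bottom edge of silhouette = near edge of top disc
    im=p["image"].astype(int).sum(2)
    print(ray(p,m/2,ys.max(),.08), ray(p,m/2,(ys.max()+ys.min())/2,.04))
plan(.4605,.0065,.037,-110)
```

```text
cap 0.94 [ 4.617e-01  2.700e-03 -4.000e-04] px [283. 180.]
0.8 3117 253 312 156 223
[0.43397057 0.01437133 0.08      ] [0.45898306 0.00501004 0.04      ]
t 28.97 tcp [0.4611 0.0071 0.2303] yaw -110.0 tilt [-0.0001  0.    ] open 0.0856 F [ 0.1 -0.4 -0.7] q [-0.17 -0.04  1.81  0.    1.37  1.75]
 shift now-frame [0.0008 0.0003 0.1933]
 turn z 0.0 rows 0.0 then shift [0.0008 0.0003 0.1933]
```

{"fn": "move_arm", "kwargs": {"steps": [{"translation":[0.002,0,0.03],"twist":[0,0,0],"fingers":1},{"translation":[0,0,0.04],"twist":[0,0,0],"fingers":1},{"translation":[0,0,0.04],"twist":[0,0,0],"fingers":1},{"translation":[0,0,0.03],"twist":[0,0,0],"fingers":1},{"translation":[0,0,0.025],"twist":[0,0,0],"fingers":1},{"translation":[0,0,0.02],"twist":[0,0,0],"fingers":1},{"translation":[0,0,0.005],"twist":[0,0,0],"fingers":1},{"translation":[0,0,0],"twist":[0,0,0],"fingers":1},{"translation":[0,0,0],"twist":[0,0,0],"fingers":1},{"translation":[0,0,0],"twist":[0,0,0],"fingers":-1},{"translation":[0,0,0],"twist":[0,0,0],"fingers":-1},{"translation":[0,0,0],"twist":[0,0,0],"fingers":-1}]}}

```text
time_s: 29.97
eef_pos: [0.4617, 0.0054, 0.0425]
eef_rot: [0.002, -0.574, 0.819, -0.001]
ft_force: [-0.9, 1.3, 3.6]
opening: 0.0629
```

{"fn": "move_arm", "kwargs": {"steps": [{"translation":[0,0,0],"twist":[0,0,0],"fingers":-1},{"translation":[0,0,0],"twist":[0,0,0],"fingers":-1},{"translation":[0,0,0],"twist":[0,0,0],"fingers":-1},{"translation":[0,0,0],"twist":[0,0,0],"fingers":-1},{"translation":[0,0,0],"twist":[0,0,0],"fingers":-1}]}}

```text
time_s: 30.38
eef_pos: [0.4617, 0.0054, 0.0424]
eef_rot: [0.002, -0.574, 0.819, -0.001]
ft_force: [-1.4, 0.8, 7.0]
opening: 0.0624
```

{"fn": "move_arm", "kwargs": {"steps": [{"translation":[0,0,-0.01],"twist":[0,0,0],"fingers":-1},{"translation":[0,0,-0.03],"twist":[0,0,0],"fingers":-1},{"translation":[0,0,-0.04],"twist":[0,0,0],"fingers":-1},{"translation":[0,0,-0.04],"twist":[0,0,0],"fingers":-1},{"translation":[0,0,-0.03],"twist":[0,0,0],"fingers":-1},{"translation":[0,0,0],"twist":[0,0,0],"fingers":-1},{"translation":[0,0,0],"twist":[0,0,0],"fingers":-1},{"translation":[0,0,0],"twist":[0,0,0],"fingers":-1}]}}

```text
time_s: 31.05
eef_pos: [0.459, 0.0056, 0.1903]
eef_rot: [-0.0, -0.574, 0.819, 0.0]
ft_force: [-0.1, 0.0, -1.5]
opening: 0.0627
```

```bash
cat >> h.py <<'E'
def fit(p,img,c0,circ,rng=.008,n=33):
    """best (x,y) for circles [(r,z)] by mean gradient magnitude along projected circle"""
    g=cv2.GaussianBlur(cv2.cvtColor(img,cv2.COLOR_BGR2GRAY),(3,3),0).astype(np.float32)
    gx=cv2.Sobel(g,cv2.CV_32F,1,0);gy=cv2.Sobel(g,cv2.CV_32F,0,1)
    f=210/np.tan(np.radians(p["vfov"])/2); t=np.linspace(0,2*np.pi,180); best=[]
    for dx in np.linspace(-rng,rng,n):
        for dy in np.linspace(-rng,rng,n):
            s=0
            for r,z in circ:
                X=np.c_[c0[0]+dx+r*np.cos(t),c0[1]+dy+r*np.sin(t),0*t+z]; C=X@p["R"].T+p["t"]
                u=(C[:,0]/C[:,2]*f+p["cx"]).astype(np.float32);v=(C[:,1]/C[:,2]*f+p["cy"]).astype(np.float32)
                tu=np.gradient(u);tv=np.gradient(v);L=np.hypot(tu,tv)
                a=cv2.remap(gx,u[None],v[None],1)[0]*-tv/L+cv2.remap(gy,u[None],v[None],1)[0]*tu/L
                s+=np.minimum(abs(a),120).mean()
            best.append((s,c0[0]+dx,c0[1]+dy))
    best.sort(reverse=True); return np.array(best[:5]).round(4)
E
python3 - <<'E'
from h import *
p=snap("wrist","w10"); pp,Rt,o=T(); print(pp)
Rc=p["R"]@Rt.as_matrix(); cc=Rt.inv().apply(-p["R"].T@p["t"]-pp)
def cam(pos,yaw):
    a=np.radians(yaw); R0=np.array([[np.cos(a),np.sin(a),0],[np.sin(a),-np.cos(a),0],[0,0,-1]]).T.T
    R0=np.c_[[np.cos(a),np.sin(a),0],[np.sin(a),-np.cos(a),0],[0,0,-1]]
    q=dict(p); q["R"]=Rc@R0.T; q["t"]=-q["R"]@(np.array(pos)+R0@cc); return q
q=cam([.6238,-.0361,.2303],-109.98); im=cv2.imread("pics/w9.png")
print(fit(q,im,(.613,-.023),[(.027,.089)])); print(fit(q,im,(.613,-.023),[(.027,.089),(.032,.053)])); print("base/tub",fit(q,im,(.613,-.023),[(.033,.046)]))
q=cam([.6240,-.0344,.2145],-109.91); im=cv2.imread("pics/w8.png"); print(fit(q,im,(.613,-.023),[(.027,.089)]))
q=cam([.5984,-.0248,.2033],-109.95); im=cv2.imread("pics/w5.png"); print(fit(q,im,(.613,-.023),[(.027,.089)]))
im=cv2.imread("pics/w10.png"); z=pp[2]-.0424; print("cap",pp, fit(p,im,pp[:2],[(.027,z+.081)]),fit(p,im,pp[:2],[(.0325,z)]))
plan(.6135,-.0235,.187,-110)
E
```

```text
[0.4583485  0.00570964 0.18920405]
[[ 9.13327e+01  6.19000e-01 -2.45000e-02]
 [ 9.08420e+01  6.19500e-01 -2.45000e-02]
 [ 9.02983e+01  6.19000e-01 -2.50000e-02]
 [ 9.02872e+01  6.19500e-01 -2.40000e-02]
 [ 9.01799e+01  6.19000e-01 -2.40000e-02]]
[[ 1.804290e+02  6.135000e-01 -2.150000e-02]
 [ 1.791634e+02  6.135000e-01 -2.200000e-02]
 [ 1.779652e+02  6.140000e-01 -2.150000e-02]
 [ 1.776057e+02  6.140000e-01 -2.200000e-02]
 [ 1.753641e+02  6.130000e-01 -2.200000e-02]]
base/tub [[ 1.000466e+02  6.110000e-01 -2.000000e-02]
 [ 9.982500e+01  6.110000e-01 -2.050000e-02]
 [ 9.934190e+01  6.105000e-01 -2.050000e-02]
 [ 9.874540e+01  6.105000e-01 -2.000000e-02]
 [ 9.852250e+01  6.115000e-01 -2.050000e-02]]
[[ 8.34736e+01  6.15000e-01 -2.25000e-02]
 [ 8.33609e+01  6.19500e-01 -2.50000e-02]
 [ 8.33260e+01  6.20000e-01 -2.45000e-02]
 [ 8.31694e+01  6.19500e-01 -2.55000e-02]
 [ 8.31292e+01  6.14500e-01 -2.25000e-02]]
[[ 1.007298e+02  6.175000e-01 -2.550000e-02]
 [ 1.003302e+02  6.180000e-01 -2.550000e-02]
 [ 9.996160e+01  6.180000e-01 -2.600000e-02]
 [ 9.915140e+01  6.175000e-01 -2.600000e-02]
 [ 9.902750e+01  6.185000e-01 -2.550000e-02]]
cap [0.4583485  0.00570964 0.18920405] [[6.96283e+01 4.59300e-01 5.70000e-03]
 [6.73003e+01 4.59300e-01 6.20000e-03]
 [6.41494e+01 4.59800e-01 6.20000e-03]
 [6.38062e+01 4.59800e-01 5.20000e-03]
 [6.32564e+01 4.59300e-01 5.20000e-03]] [[6.07547e+01 4.58300e-01 5.70000e-03]
 [6.04766e+01 4.57800e-01 5.70000e-03]
 [5.97152e+01 4.57800e-01 6.20000e-03]
 [5.89565e+01 4.58300e-01 6.20000e-03]
 [5.81828e+01 4.57300e-01 5.70000e-03]]
t 31.1 tcp [0.4583 0.0057 0.1892] yaw -109.98 tilt [-0.0025  0.0004] open 0.0624 F [ 0.6 -0.2 -0.9] q [-0.18 -0.    1.86 -0.    1.28  1.74]
 shift now-frame [-0.0256 -0.1558  0.0018]
 turn z 0.0003 rows 0.0 then shift [-0.0256 -0.1558  0.0022]
```

Run:
```python
from h import *
p=snap("wrist"); pp,Rt,o=T(); print(pp)
Rc=p["R"]@Rt.as_matrix(); cc=Rt.inv().apply(-p["R"].T@p["t"]-pp)
def cam(pos,yaw):
    a=np.radians(yaw); R0=np.c_[[np.cos(a),np.sin(a),0],[np.sin(a),-np.cos(a),0],[0,0,-1]]
    q=dict(p); q["R"]=Rc@R0.T; q["t"]=-q["R"]@(np.array(pos)+R0@cc); return q
f=210/np.tan(np.radians(p["vfov"])/2); t=np.linspace(0,2*np.pi,90); out=[]
for n,pos in (("w9",[.6238,-.0361,.2303]),("w8",[.6240,-.0344,.2145]),("w5",[.5984,-.0248,.2033])):
    q=cam(pos,-109.97); im=cv2.imread(f"pics/{n}.png"); b=fit(q,im,(.6135,-.023),[(.027,.089),(.032,.053)])
    print(n,b[:2])
    S=6; u0,v0=220,150; a=cv2.resize(im[v0:v0+100,u0:u0+100],None,fx=S,fy=S,interpolation=cv2.INTER_CUBIC)[:, :400] if 0 else cv2.resize(im[v0:v0+100,u0:u0+90],None,fx=2.9,fy=6*.97/2,interpolation=cv2.INTER_CUBIC)
    for r,z in ((.027,.089),(.032,.053)):
        C=np.c_[b[0,1]+r*np.cos(t),b[0,2]+r*np.sin(t),0*t+z]@q["R"].T+q["t"]
        for c in C: cv2.circle(a,(int((c[0]/c[2]*f+q["cx"]-u0+.5)*2.9),int((c[1]/c[2]*f+q["cy"]-v0+.5)*2.91)),1,(0,0,255),-1)
    out.append(a)
cv2.imwrite("pics/f.png",np.hstack(out)); print(np.hstack(out).shape)
```

```text
[0.45810129 0.00578029 0.18866166]
w9 [[ 1.806829e+02  6.130000e-01 -2.150000e-02]
 [ 1.794678e+02  6.130000e-01 -2.200000e-02]]
w8 [[ 1.750655e+02  6.145000e-01 -2.250000e-02]
 [ 1.746410e+02  6.140000e-01 -2.300000e-02]]
w5 [[ 1.944038e+02  6.145000e-01 -2.400000e-02]
 [ 1.935385e+02  6.140000e-01 -2.400000e-02]]
(291, 783, 3)
```

View pics/f.png

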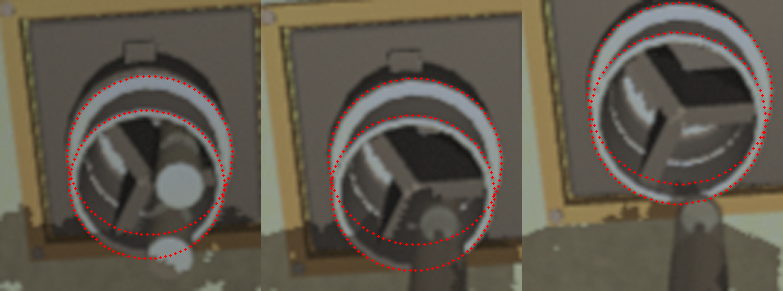

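The overlaid rim and bead circles lie on the pot in all three frames, so the pot centre is about (0.6134, -0.022). Two swab tubes are standing in it. Now I carry the cap over.

{"fn": "move_arm", "kwargs": {"steps": [{"translation":[-0.0054,-0.031,0],"twist":[0,0,0],"fingers":-1},{"translation":[-0.0054,-0.031,0],"twist":[0,0,0],"fingers":-1},{"translation":[-0.0054,-0.031,0],"twist":[0,0,0],"fingers":-1},{"translation":[-0.0054,-0.031,0],"twist":[0,0,0],"fingers":-1},{"translation":[-0.0053,-0.0311,0],"twist":[0,0,0],"fingers":-1},{"translation":[0,0,0],"twist":[0,0,0],"fingers":-1},{"translation":[0,0,0],"twist":[0,0,0],"fingers":-1},{"translation":[0,0,0],"twist":[0,0,0],"fingers":-1},{"translation":[0,0,0],"twist":[0,0,0],"fingers":-1},{"translation":[0,0,0],"twist":[0,0,0],"fingers":-1},{"translation":[0,0,0],"twist":[0,0,0],"fingers":-1}]}}

```text
time_s: 32.07
eef_pos: [0.6137, -0.0219, 0.1906]
eef_rot: [-0.0, -0.574, 0.819, 0.0]
ft_force: [-0.6, 0.6, -1.3]
opening: 0.0626
```

Run:
```python
from h import *
plan(.6129,-.022,.0954,-110)
p=snap("wrist","w11"); pp,_,_=T(); z=pp[2]-.0424
im=cv2.imread("pics/w11.png"); print("cap top",fit(p,im,pp[:2],[(.027,z+.081)])[:2],"tub",fit(p,im,(.6134,-.022),[(.032,.053)])[:2])
```

```text
t 32.07 tcp [ 0.6137 -0.0219  0.1906] yaw -109.97 tilt [-0.0001  0.    ] open 0.0626 F [-0.6  0.6 -1.3] q [-0.18  0.32  1.48  0.    1.34  1.74]
 shift now-frame [0.0004 0.0008 0.0952]
 turn z 0.0006 rows 0.0 then shift [0.0004 0.0008 0.0952]
cap top [[ 5.86274e+01  6.14500e-01 -2.15000e-02]
 [ 5.68963e+01  6.15000e-01 -2.15000e-02]] tub [[ 6.27514e+01  6.12400e-01 -2.15000e-02]
 [ 6.25866e+01  6.12900e-01 -2.15000e-02]]
```

{"fn": "move_arm", "kwargs": {"steps": [{"translation":[0.0004,0.0011,0.01],"twist":[0,0,0],"fingers":-1},{"translation":[0,0,0.01],"twist":[0,0,0],"fingers":-1},{"translation":[0,0,0.01],"twist":[0,0,0],"fingers":-1},{"translation":[0,0,0.008],"twist":[0,0,0],"fingers":-1},{"translation":[0,0,0.008],"twist":[0,0,0],"fingers":-1},{"translation":[0,0,0.006],"twist":[0,0,0],"fingers":-1},{"translation":[0,0,0],"twist":[0,0,0],"fingers":-1}]}}

```text
time_s: 32.7
eef_pos: [0.6121, -0.022, 0.1359]
eef_rot: [-0.001, -0.574, 0.819, 0.001]
ft_force: [-1.3, -0.1, -0.8]
opening: 0.062
```

{"fn": "move_arm", "kwargs": {"steps": [{"translation":[0,0,0.005],"twist":[0,0,0],"fingers":-1},{"translation":[0,0,0.004],"twist":[0,0,0],"fingers":-1},{"translation":[0,0,0.004],"twist":[0,0,0],"fingers":-1},{"translation":[0,0,0],"twist":[0,0,0],"fingers":-1},{"translation":[0,0,0],"twist":[0,0,0],"fingers":-1}]}}

```text
time_s: 33.12
eef_pos: [0.6133, -0.0221, 0.1251]
eef_rot: [-0.0, -0.574, 0.819, 0.0]
ft_force: [-0.2, 0.1, -0.8]
opening: 0.0625
```

{"fn": "move_arm", "kwargs": {"steps": [{"translation":[0,0,0.006],"twist":[0,0,0],"fingers":-1},{"translation":[0,0,0.006],"twist":[0,0,0],"fingers":-1},{"translation":[0,0,0.006],"twist":[0,0,0],"fingers":-1},{"translation":[0,0,0.006],"twist":[0,0,0],"fingers":-1},{"translation":[0,0,0.003],"twist":[0,0,0],"fingers":-1},{"translation":[0,0,0],"twist":[0,0,0],"fingers":-1},{"translation":[0,0,0],"twist":[0,0,0],"fingers":-1}]}}

```text
time_s: 33.7
eef_pos: [0.6132, -0.0222, 0.0978]
eef_rot: [-0.0, -0.574, 0.819, 0.0]
ft_force: [-0.1, 0.1, -0.4]
opening: 0.0624
```

{"fn": "move_arm", "kwargs": {"steps": [{"translation":[0,0,0.002],"twist":[0,0,0],"fingers":-1},{"translation":[0,0,0],"twist":[0,0,0],"fingers":-1},{"translation":[0,0,0],"twist":[0,0,0],"fingers":1},{"translation":[0,0,0],"twist":[0,0,0],"fingers":1},{"translation":[0,0,0],"twist":[0,0,0],"fingers":1},{"translation":[0,0,0],"twist":[0,0,0],"fingers":1},{"translation":[0,0,-0.02],"twist":[0,0,0],"fingers":1},{"translation":[0,0,-0.04],"twist":[0,0,0],"fingers":1},{"translation":[0,0,-0.04],"twist":[0,0,0],"fingers":1},{"translation":[0,0,-0.04],"twist":[0,0,0],"fingers":1},{"translation":[0,0,-0.02],"twist":[0,0,0],"fingers":1},{"translation":[0,0,0],"twist":[0,0,0],"fingers":1}]}}

```text
time_s: 34.7
eef_pos: [0.6174, -0.0228, 0.2646]
eef_rot: [0.005, -0.574, 0.819, -0.005]
ft_force: [0.4, 0.4, 1.1]
opening: 0.0853
```

{"fn": "move_arm", "kwargs": {"steps": [{"translation":[0,0,0],"twist":[0,0,0],"fingers":1},{"translation":[0,0,0],"twist":[0,0,0],"fingers":1},{"translation":[0,0,0],"twist":[0,0,0],"fingers":1},{"translation":[0,0,0],"twist":[0,0,0],"fingers":1},{"translation":[0,0,0],"twist":[0,0,0],"fingers":1}]}}

```text
time_s: 35.12
eef_pos: [0.6125, -0.0221, 0.2543]
eef_rot: [-0.001, -0.574, 0.819, 0.001]
ft_force: [-0.8, -0.1, -0.0]
opening: 0.0852
```

Run:
```python
from h import *
p=snap("wrist","w12"); im=cv2.imread("pics/w12.png"); 
print("cap top",fit(p,im,(.6132,-.022),[(.027,.134)])[:2],"lip",fit(p,im,(.6132,-.022),[(.0325,.053)])[:2])
lm(p,"cap",2)
for c in("top","scene"):
    q=snap(c,c+"2")
    for n in ("cap","hood_grip","hood","carton"): lm(q,n,2)
plan(.4655,-.1468,.25,-110)
a=cv2.imread("pics/top2.png")[160:280,250:390];b=im[100:300,180:400]
cv2.imwrite("pics/c12.png",np.hstack([cv2.resize(a,(400,343),interpolation=2),cv2.resize(b,(377,343),interpolation=2)]))
```

```text
cap top [[ 1.012789e+02  6.132000e-01 -2.200000e-02]
 [ 9.930530e+01  6.137000e-01 -2.200000e-02]] lip [[ 4.79132e+01  6.17200e-01 -2.20000e-02]
 [ 4.74101e+01  6.17200e-01 -2.25000e-02]]
 cap 0.91 [ 0.6145 -0.0221  0.0517] px [279. 183.]
 cap 0.76 [ 0.609  -0.0222  0.0506] px [292. 187.]
 hood_grip 0.92 [ 0.3223 -0.2209  0.1465] px [381. 316.]
 hood_grip 0.6 [ 0.4661 -0.1472  0.1512] px [349. 249.]
 hood 0.81 [ 0.4649 -0.1444  0.0034] px [339. 248.]
 hood 0.73 [ 0.3205 -0.222  -0.002 ] px [369. 307.]
 carton 0.75 [ 0.4979 -0.3355 -0.0014] px [415. 237.]
 cap 0.85 [ 0.615  -0.0235  0.0488] px [262. 245.]
 hood_grip 0.91 [ 0.4691 -0.1446  0.1494] px [247. 153.]
 hood 0.82 [ 0.4626 -0.1418  0.0012] px [252. 197.]
 carton 0.81 [ 0.5044 -0.3396 -0.0039] px [179. 182.]
t 35.72 tcp [ 0.6134 -0.0222  0.2564] yaw -109.98 tilt [ 0.0001 -0.    ] open 0.0852 F [-0.4 -0.4  0.8] q [-0.18  0.27  1.41 -0.    1.46  1.74]
 shift now-frame [0.1676 0.0965 0.0064]
 turn z 0.0003 rows 0.0 then shift [0.1677 0.0964 0.0064]
```

View pics/c12.png

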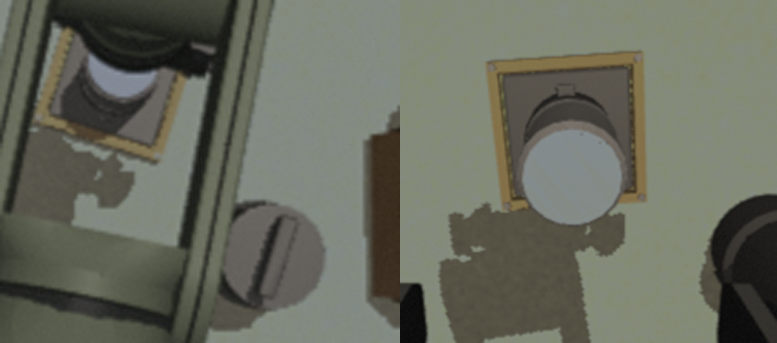

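The cap is down and centred over the pot (fit at 0.6132, -0.022). The grey hood's wing shows at the lower right of the top crop. On to the hood.

{"fn": "move_arm", "kwargs": {"steps": [{"translation":[0.0335,0.0193,0],"twist":[0,0,0],"fingers":1},{"translation":[0.0335,0.0193,0],"twist":[0,0,0],"fingers":1},{"translation":[0.0335,0.0193,0],"twist":[0,0,0],"fingers":1},{"translation":[0.0335,0.0193,0],"twist":[0,0,0],"fingers":1},{"translation":[0.0335,0.0193,0],"twist":[0,0,0],"fingers":1},{"translation":[0,0,0],"twist":[0,0,0],"fingers":1},{"translation":[0,0,0],"twist":[0,0,0],"fingers":1},{"translation":[0,0,0],"twist":[0,0,0],"fingers":1},{"translation":[0,0,0],"twist":[0,0,0],"fingers":1},{"translation":[0,0,0],"twist":[0,0,0],"fingers":1},{"translation":[0,0,0],"twist":[0,0,0],"fingers":1},{"translation":[0,0,0],"twist":[0,0,0],"fingers":1}]}}

```text
time_s: 36.72
eef_pos: [0.466, -0.146, 0.2561]
eef_rot: [-0.0, -0.574, 0.819, 0.0]
ft_force: [-0.1, -0.1, -0.1]
opening: 0.0855
```

Run:
```python
from h import *
p=snap("wrist","w13"); im=cv2.imread("pics/w13.png")
for n in ("hood","hood_grip","hood_rib"): lm(p,n,3)
print("top circle",fit(p,im,(.4655,-.147),[(.041,.128)])[:2])
plan(.4655,-.1468,.132,-110)
# wing rectangle fit: 64x14 at z=.159
g=cv2.GaussianBlur(cv2.cvtColor(im,6),(3,3),0).astype(np.float32); gx=cv2.Sobel(g,5,1,0);gy=cv2.Sobel(g,5,0,1);f=210/np.tan(np.radians(p["vfov"])/2)
s=np.linspace(-1,1,60); rec=np.r_[np.c_[.032*s,0*s+.007],np.c_[.032*s,0*s-.007],np.c_[0*s[::4]+.032,.007*s[::4]],np.c_[0*s[::4]-.032,.007*s[::4]]]
nrm=np.r_[np.tile([0,1],(120,1)),np.tile([1,0],(30,1))]
best=[]
for a in np.arange(-50,11,1.):
  c,sn=np.cos(np.radians(a)),np.sin(np.radians(a)); M=np.array([[c,-sn],[sn,c]]); r=rec@M.T; m=nrm@M.T
  for x in np.arange(.457,.4751,.001):
    for y in np.arange(-.156,-.1369,.001):
      def pr(q): C=np.c_[q+[x,y],np.full(len(q),.159)]@p["R"].T+p["t"]; return C[:,:2]/C[:,2:]*f+[p["cx"],p["cy"]]
      A=pr(r);N=pr(r+m*.001)-A;N/=np.linalg.norm(N,axis=1)[:,None];A=A.astype(np.float32)
      e=cv2.remap(gx,A[None,:,0].copy(),A[None,:,1].copy(),1)[0]*N[:,0]+cv2.remap(gy,A[None,:,0].copy(),A[None,:,1].copy(),1)[0]*N[:,1]
      best.append((np.minimum(abs(e),100).mean(),a,x,y))
best.sort(reverse=True); print(np.array(best[:6]).round(4))
cv2.imwrite("pics/w13c.png",cv2.resize(im[100:380,140:420],(600,600)))
```

```text
hood 0.71 [ 0.3229 -0.2218 -0.0012] px [361. 249.]
 hood 0.69 [ 0.4673 -0.1428 -0.0017] px [278. 176.]
 hood_grip 0.86 [ 0.4659 -0.1452  0.1506] px [279. 210.]
 hood_rib 0.59 [ 0.3064 -0.266   0.0131] px [396. 254.]
top circle [[96.091   0.465  -0.1435]
 [95.0299  0.465  -0.143 ]]
t 36.92 tcp [ 0.4657 -0.1464  0.2562] yaw -109.94 tilt [-0.0002  0.0001] open 0.0856 F [ 0.4 -0.6 -0.1] q [-0.48 -0.    1.72 -0.    1.43  1.44]
 shift now-frame [ 0.0005 -0.      0.1242]
 turn z 0.001 rows 0.0 then shift [0.0005 0.     0.1242]
[[ 60.8274 -16.       0.468   -0.145 ]
 [ 59.3929 -16.       0.47    -0.143 ]
 [ 59.3233 -17.       0.47    -0.143 ]
 [ 58.909  -15.       0.468   -0.145 ]
 [ 58.8397 -16.       0.465   -0.144 ]
 [ 58.8275 -16.       0.466   -0.142 ]]
```

View pics/w13c.png

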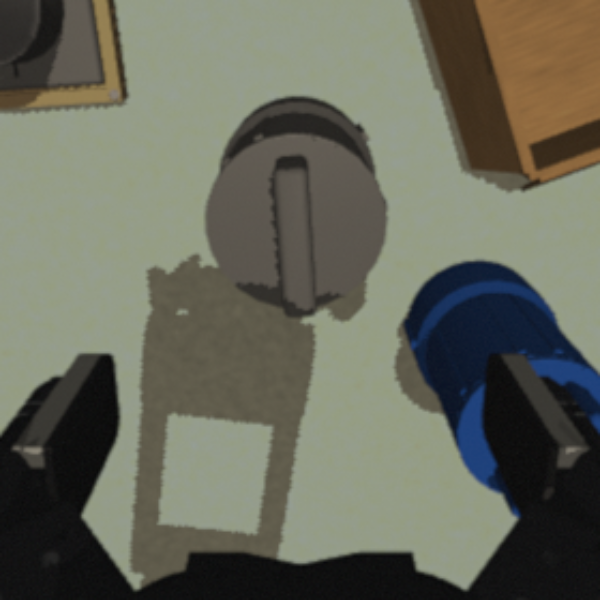

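{"fn": "move_arm", "kwargs": {"steps": [{"translation":[-0.0015,0,0.02],"twist":[0,0,-0.075],"fingers":0},{"translation":[0,0,0.03],"twist":[0,0,0],"fingers":0},{"translation":[0,0,0.03],"twist":[0,0,0],"fingers":0},{"translation":[0,0,0.025],"twist":[0,0,0],"fingers":0},{"translation":[0,0,0.012],"twist":[0,0,0],"fingers":0},{"translation":[0,0,0.005],"twist":[0,0,0],"fingers":0},{"translation":[0,0,0],"twist":[0,0,0],"fingers":0},{"translation":[0,0,0],"twist":[0,0,0],"fingers":-1},{"translation":[0,0,0],"twist":[0,0,0],"fingers":-1},{"translation":[0,0,0],"twist":[0,0,0],"fingers":-1},{"translation":[0,0,0],"twist":[0,0,0],"fingers":-1},{"translation":[0,0,0],"twist":[0,0,0],"fingers":-1}]}}

```text
time_s: 37.92
eef_pos: [0.4672, -0.1458, 0.1357]
eef_rot: [0.001, -0.604, 0.797, -0.002]
ft_force: [0.7, 1.0, 2.4]
opening: 0.0128
```

{"fn": "move_arm", "kwargs": {"steps": [{"translation":[0,0,0],"twist":[0,0,0],"fingers":-1},{"translation":[0,0,0],"twist":[0,0,0],"fingers":-1},{"translation":[0,0,0],"twist":[0,0,0],"fingers":-1}]}}

```text
time_s: 38.17
eef_pos: [0.4672, -0.1458, 0.1357]
eef_rot: [0.001, -0.604, 0.797, -0.001]
ft_force: [1.0, 0.5, 6.2]
opening: 0.0125
```

Run:
```python
from h import *
plan(.6132,-.0222,.31,-46)
```

```text
t 38.17 tcp [ 0.4672 -0.1458  0.1357] yaw -105.68 tilt [ 0.0028 -0.0014] open 0.0125 F [1.  0.5 6.2] q [-0.48  0.13  1.85  0.    1.17  1.36]
 shift now-frame [-0.1583 -0.1077 -0.1741]
 turn z -1.0416 rows 8.3 then shift [ 0.0125 -0.1908 -0.1743]
```

{"fn": "move_arm", "kwargs": {"steps": [{"translation":[0,0,-0.01],"twist":[0,0,0],"fingers":-1},{"translation":[0,0,-0.025],"twist":[0,0,0],"fingers":-1},{"translation":[0,0,-0.035],"twist":[0,0,0],"fingers":-1},{"translation":[0,0,-0.035],"twist":[0,0,0],"fingers":-1},{"translation":[0,0,-0.035],"twist":[0,0,0],"fingers":-1},{"translation":[0,0,-0.03],"twist":[0,0,0],"fingers":-1},{"translation":[0,0,0],"twist":[0,0,-0.106],"fingers":-1},{"translation":[0,0,0],"twist":[0,0,-0.106],"fingers":-1},{"translation":[0,0,0],"twist":[0,0,-0.106],"fingers":-1},{"translation":[0,0,0],"twist":[0,0,-0.106],"fingers":-1},{"translation":[0,0,0],"twist":[0,0,-0.106],"fingers":-1}]}}

```text
time_s: 39.08
eef_pos: [0.4651, -0.1448, 0.3037]
eef_rot: [0.0, 0.793, -0.609, -0.001]
ft_force: [0.6, -0.7, -2.4]
opening: 0.013
```

{"fn": "move_arm", "kwargs": {"steps": [{"translation":[0,0,0],"twist":[0,0,-0.106],"fingers":-1},{"translation":[0,0,0],"twist":[0,0,-0.106],"fingers":-1},{"translation":[0,0,0],"twist":[0,0,-0.106],"fingers":-1},{"translation":[0,0,0],"twist":[0,0,-0.106],"fingers":-1},{"translation":[0,0,0],"twist":[0,0,-0.106],"fingers":-1},{"translation":[0,0,0],"twist":[0,0,0],"fingers":-1},{"translation":[0,0,0],"twist":[0,0,0],"fingers":-1},{"translation":[0,0,0],"twist":[0,0,0],"fingers":-1},{"translation":[0,0,0],"twist":[0,0,0],"fingers":-1}]}}

```text
time_s: 39.83
eef_pos: [0.4658, -0.1451, 0.3041]
eef_rot: [-0.0, 0.924, -0.383, -0.0]
ft_force: [0.2, 0.0, -1.8]
opening: 0.0128
```

Run:
```python
from h import *
plan(.6132,-.0222,.31,-45)
p=snap("wrist","w14"); im=cv2.imread("pics/w14.png"); pp,_,_=T(); z=pp[2]-.1357
print("top",fit(p,im,pp[:2],[(.041,z+.128)])[:3]); print("skirt",fit(p,im,pp[:2],[(.041,z+.128),(.046,z+.038)])[:3])
lm(p,"hood_grip",2);lm(p,"hood",2);lm(p,"hood_rib",2)
q=snap("top"); lm(q,"base_lug",3); lm(q,"cap"); lm(q,"hood",3)
q=snap("scene"); lm(q,"base_lug",3); lm(q,"cap",1);lm(q,"hood",3); lm(q,"hood_rib",3)
```

```text
t 39.83 tcp [ 0.4658 -0.1451  0.3041] yaw -45.04 tilt [-0.0006  0.0003] open 0.0128 F [ 0.2  0.  -1.8] q [-0.48 -0.03  1.65 -0.    1.52  0.31]
 shift now-frame [ 0.0172 -0.1912 -0.0059]
 turn z -0.0006 rows 0.0 then shift [ 0.0173 -0.1912 -0.0059]
top [[62.1822  0.4634 -0.1467]
 [61.6905  0.4629 -0.1467]
 [60.4438  0.4634 -0.1472]]
skirt [[109.1933   0.4629  -0.1467]
 [107.0606   0.4634  -0.1467]
 [105.2673   0.4629  -0.1462]]
 hood_grip 0.7 [ 0.4634 -0.1481  0.3196] px [282. 292.]
 hood 0.93 [ 0.4637 -0.1451  0.169 ] px [279. 202.]
 hood_rib 0.72 [ 0.5085 -0.161   0.1861] px [327. 186.]
 base_lug 0.62 [ 0.6499 -0.0299  0.0344] px [295. 171.]
 cap 0.65 [ 0.6116 -0.022   0.0503] px [292. 186.]
 hood 0.69 [ 0.4625 -0.1488  0.1686] px [351. 250.]
 hood 0.58 [ 0.3218 -0.217  -0.0012] px [367. 307.]
 base_lug 0.84 [ 0.6479 -0.0305  0.0299] px [252. 260.]
 cap 0.89 [ 0.6156 -0.0204  0.0508] px [263. 246.]
 hood 0.81 [ 0.3199 -0.2237  0.0023] px [252. 154.]
 hood 0.58 [ 0.4635 -0.1472  0.1659] px [247. 146.]
```

{"fn": "move_arm", "kwargs": {"steps": [{"translation":[0.002,-0.022,0],"twist":[0,0,0],"fingers":-1},{"translation":[0.003,-0.033,0],"twist":[0,0,0],"fingers":-1},{"translation":[0.003,-0.033,0],"twist":[0,0,0],"fingers":-1},{"translation":[0.003,-0.033,0],"twist":[0,0,0],"fingers":-1},{"translation":[0.003,-0.033,0],"twist":[0,0,0],"fingers":-1},{"translation":[0.0025,-0.028,0],"twist":[0,0,0],"fingers":-1},{"translation":[0.0012,-0.0121,0],"twist":[0,0,0],"fingers":-1},{"translation":[0,0,0],"twist":[0,0,0],"fingers":-1},{"translation":[0,0,0],"twist":[0,0,0],"fingers":-1},{"translation":[0,0,0],"twist":[0,0,0],"fingers":-1},{"translation":[0,0,0],"twist":[0,0,0],"fingers":-1},{"translation":[0,0,0],"twist":[0,0,0],"fingers":-1}]}}

```text
time_s: 41.48
eef_pos: [0.615, -0.0214, 0.3046]
eef_rot: [0.0, 0.924, -0.383, 0.0]
ft_force: [0.1, -1.3, -1.2]
opening: 0.0126
```

Run:
```python
from h import *
plan(.6156,-.0204,.31,-45)
p=snap("wrist","w15"); im=cv2.imread("pics/w15.png"); pp,_,_=T(); z=pp[2]-.1357
print("hood",fit(p,im,pp[:2],[(.041,z+.128),(.046,z+.038)])[:2])
for n in ("hood","hood_rib","base","base_lug"): lm(p,n,2)
for c in("scene","top"):
  q=snap(c); 
  for n in ("hood","hood_rib","cap"): lm(q,n,2)
```

```text
t 41.48 tcp [ 0.615  -0.0214  0.3046] yaw -45.04 tilt [ 0.     -0.0003] open 0.0126 F [ 0.1 -1.3 -1.2] q [-0.18  0.25  1.34 -0.    1.55  0.61]
 shift now-frame [-0.0003 -0.0011 -0.0054]
 turn z -0.0006 rows 0.0 then shift [-0.0003 -0.0011 -0.0054]
hood [[ 1.116126e+02  6.126000e-01 -2.280000e-02]
 [ 1.115613e+02  6.126000e-01 -2.330000e-02]]
 hood 0.7 [ 0.6137 -0.0218  0.1667] px [280. 202.]
 hood_rib 0.87 [ 0.6569 -0.0326  0.1879] px [322. 183.]
 hood_rib 0.16 [ 5.058e-01  3.326e-01 -2.000e-04] px [37. 43.]
 base 0.49 [ 0.6181 -0.0215  0.1695] px [283. 199.]
 base_lug 0.76 [ 0.6453 -0.0297  0.0317] px [300. 164.]
 hood 0.96 [ 0.611  -0.0217  0.1685] px [263. 208.]
 hood 0.65 [ 0.3195 -0.2194 -0.0008] px [254. 155.]
 hood_rib 0.72 [ 0.3057 -0.263   0.0192] px [243. 142.]
 hood_rib 0.58 [ 0.6609 -0.031   0.1871] px [245. 217.]
 cap 0.76 [ 0.6148 -0.0239  0.0522] px [262. 244.]
 hood 0.89 [ 0.3226 -0.2189 -0.0031] px [368. 306.]
 hood 0.72 [ 0.6136 -0.0248  0.17  ] px [295. 179.]
 hood_rib 0.41 [ 0.613  -0.023   0.1668] px [294. 179.]
```

{"fn": "move_arm", "kwargs": {"steps": [{"translation":[0,-0.001,0.01],"twist":[0,0,0],"fingers":-1},{"translation":[0,0,0.015],"twist":[0,0,0],"fingers":-1},{"translation":[0,0,0.015],"twist":[0,0,0],"fingers":-1},{"translation":[0,0,0.015],"twist":[0,0,0],"fingers":-1},{"translation":[0,0,0.015],"twist":[0,0,0],"fingers":-1},{"translation":[0,0,0.015],"twist":[0,0,0],"fingers":-1},{"translation":[0,0,0.01],"twist":[0,0,0],"fingers":-1},{"translation":[0,0,0.01],"twist":[0,0,0],"fingers":-1},{"translation":[0,0,0],"twist":[0,0,0],"fingers":-1}]}}

```text
time_s: 42.88
eef_pos: [0.6147, -0.0193, 0.1962]
eef_rot: [0.001, 0.924, -0.382, -0.003]
ft_force: [-1.4, 0.6, -2.2]
opening: 0.0126
```

{"fn": "move_arm", "kwargs": {"steps": [{"translation":[0,0,0.005],"twist":[0,0,0],"fingers":-1},{"translation":[0,0,0.005],"twist":[0,0,0],"fingers":-1},{"translation":[0,0,0.005],"twist":[0,0,0],"fingers":-1},{"translation":[0,0,0.005],"twist":[0,0,0],"fingers":-1},{"translation":[0,0,0.005],"twist":[0,0,0],"fingers":-1},{"translation":[0,0,0.005],"twist":[0,0,0],"fingers":-1},{"translation":[0,0,0],"twist":[0,0,0],"fingers":-1}]}}

```text
time_s: 43.47
eef_pos: [0.6155, -0.0195, 0.1678]
eef_rot: [0.0, 0.924, -0.382, -0.001]
ft_force: [-0.1, 0.0, -2.6]
opening: 0.0128
```

{"fn": "move_arm", "kwargs": {"steps": [{"translation":[0,0,0.004],"twist":[0,0,0],"fingers":-1},{"translation":[0,0,0.004],"twist":[0,0,0],"fingers":-1},{"translation":[0,0,0.003],"twist":[0,0,0],"fingers":-1},{"translation":[0,0,0],"twist":[0,0,0],"fingers":-1},{"translation":[0,0,0],"twist":[0,0,0],"fingers":-1}]}}

```text
time_s: 43.88
eef_pos: [0.6162, -0.0196, 0.158]
eef_rot: [0.0, 0.924, -0.382, -0.0]
ft_force: [0.4, 0.2, -1.8]
opening: 0.0126
```

{"fn": "move_arm", "kwargs": {"steps": [{"translation":[0,0,0.003],"twist":[0,0,0],"fingers":-1},{"translation":[0,0,0.003],"twist":[0,0,0],"fingers":-1},{"translation":[0,0,0.002],"twist":[0,0,0],"fingers":-1},{"translation":[0,0,0],"twist":[0,0,0],"fingers":-1},{"translation":[0,0,0],"twist":[0,0,0],"fingers":-1}]}}

```text
time_s: 44.3
eef_pos: [0.6164, -0.0197, 0.1502]
eef_rot: [-0.0, 0.924, -0.382, -0.0]
ft_force: [-0.1, 0.1, -1.1]
opening: 0.0129
```

{"fn": "move_arm", "kwargs": {"steps": [{"translation":[0,0,0.001],"twist":[0,0,0.05],"fingers":-1},{"translation":[0.0003,0,0],"twist":[0,0,0.1],"fingers":-1},{"translation":[0.0003,0,0],"twist":[0,0,0.1],"fingers":-1},{"translation":[0.0003,0,0],"twist":[0,0,0.1],"fingers":-1},{"translation":[0.0003,0,0],"twist":[0,0,0.1],"fingers":-1},{"translation":[0.0003,0,0],"twist":[0,0,0.1],"fingers":-1},{"translation":[0.0003,0,0],"twist":[0,0,0.1],"fingers":-1},{"translation":[0.0003,0,0],"twist":[0,0,0.1],"fingers":-1},{"translation":[0.0003,0,0],"twist":[0,0,0.1],"fingers":-1},{"translation":[0.0003,0,0],"twist":[0,0,0.1],"fingers":-1},{"translation":[0,0,0],"twist":[0,0,0.05],"fingers":-1},{"translation":[0,0,0],"twist":[0,0,0],"fingers":-1}]}}

```text
time_s: 45.3
eef_pos: [0.6177, -0.0223, 0.1499]
eef_rot: [0.0, -0.627, 0.779, -0.001]
ft_force: [-0.4, -0.4, 0.3]
opening: 0.0127
```

Run:
```python
from h import *
plan(.6156,-.0204,.15,-107); print(robot.get_obs()["moment"])
```

```text
t 45.3 tcp [ 0.6177 -0.0223  0.1499] yaw -102.29 tilt [ 0.0012 -0.0004] open 0.0127 F [-0.4 -0.4  0.3] q [-0.18  0.37  1.51 -0.    1.26  1.61]
 shift now-frame [-0.0014  0.0025 -0.0001]
 turn z 0.0823 rows 0.7 then shift [-0.0012  0.0026 -0.0001]
[-0.13826567 -0.01388365 -0.06491451]
```

Not at the stop yet, and the moment is small. I'll turn further until the moment rises.

{"fn": "move_arm", "kwargs": {"steps": [{"translation":[0.0001,0,0],"twist":[0,0,0.04],"fingers":-1},{"translation":[0.0001,0,0],"twist":[0,0,0.04],"fingers":-1},{"translation":[0.0001,0,0],"twist":[0,0,0.03],"fingers":-1},{"translation":[0,0,0],"twist":[0,0,0],"fingers":-1},{"translation":[0,0,0],"twist":[0,0,0],"fingers":-1}]}}

```text
time_s: 45.72
eef_pos: [0.6176, -0.0226, 0.1498]
eef_rot: [0.0, -0.585, 0.811, -0.0]
ft_force: [-0.5, -0.3, 1.2]
opening: 0.0126
```

Run:
```python
from h import *
plan(.6156,-.0204,.15,-107); print(robot.get_obs()["moment"])
```

```text
t 45.72 tcp [ 0.6176 -0.0226  0.1498] yaw -108.45 tilt [ 0.0011 -0.0003] open 0.0126 F [-0.5 -0.3  1.2] q [-0.18  0.37  1.51 -0.    1.26  1.72]
 shift now-frame [-0.0014  0.0026 -0.0002]
 turn z -0.0253 rows 0.2 then shift [-0.0015  0.0025 -0.0002]
[-0.08157151 -0.08118311 -0.05389395]
```

{"fn": "move_arm", "kwargs": {"steps": [{"translation":[0.0001,0,0],"twist":[0,0,0.035],"fingers":-1},{"translation":[0,0,0],"twist":[0,0,0],"fingers":-1},{"translation":[0,0,0],"twist":[0,0,0],"fingers":-1},{"translation":[0,0,0],"twist":[0,0,0],"fingers":-1}]}}

```text
time_s: 46.05
eef_pos: [0.6176, -0.0226, 0.1498]
eef_rot: [0.0, -0.57, 0.822, -0.0]
ft_force: [0.8, -0.5, 1.6]
opening: 0.013
```

Run:
```python
from h import *
plan(.6156,-.0204,.15,-107); print(robot.get_obs()["moment"])
p=snap("wrist","w16"); im=cv2.imread("pics/w16.png")
lm(p,"base_lug",2); lm(p,"hood_rib",2);lm(p,"hood",2);lm(p,"base",2)
cv2.imwrite("pics/w16c.png",cv2.resize(im[60:400,110:450],(600,600)))
```

```text
t 46.05 tcp [ 0.6176 -0.0226  0.1498] yaw -110.48 tilt [ 0.0012 -0.0003] open 0.013 F [ 0.8 -0.5  1.6] q [-0.18  0.37  1.51 -0.    1.26  1.75]
 shift now-frame [-0.0014  0.0026 -0.0002]
 turn z -0.0608 rows 0.5 then shift [-0.0015  0.0026 -0.0002]
[-0.12907   -0.1731612  0.034307 ]
 hood_rib 0.78 [ 0.6226 -0.0671  0.0336] px [325. 185.]
 hood 0.83 [ 0.3229 -0.2225 -0.002 ] px [514. 358.]
 hood 0.64 [ 0.6204 -0.0181  0.0119] px [275. 199.]
```

View pics/w16c.png

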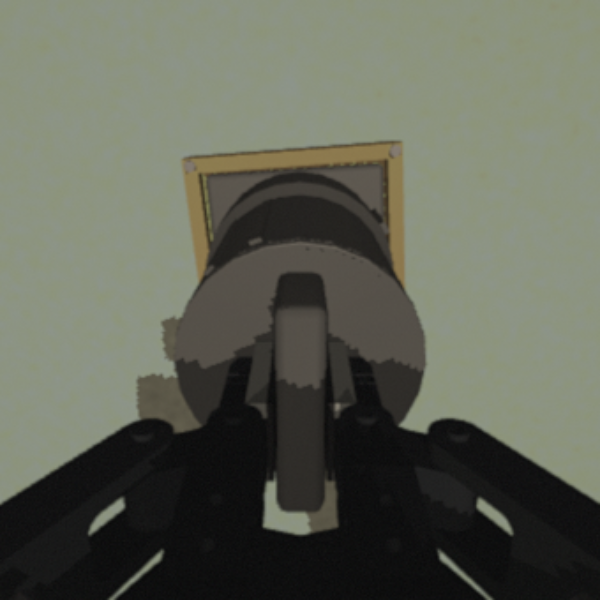

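The hood is down and the wing is about 4° past parallel to the nest edge, which is near the stop. One more small turn should confirm it by moment.

{"fn": "move_arm", "kwargs": {"steps": [{"translation":[0.0001,0,0],"twist":[0,0,0.03],"fingers":-1},{"translation":[0,0,0],"twist":[0,0,0],"fingers":-1},{"translation":[0,0,0],"twist":[0,0,0],"fingers":-1},{"translation":[0,0,0],"twist":[0,0,0],"fingers":-1}]}}

```text
time_s: 46.63
eef_pos: [0.6175, -0.0227, 0.1498]
eef_rot: [0.0, -0.557, 0.83, -0.0]
ft_force: [0.0, 1.0, 3.9]
opening: 0.0126
```

Run:
```python
from h import *
plan(.6156,-.0204,.15,-107); print(robot.get_obs()["moment"])
```

```text
t 46.63 tcp [ 0.6175 -0.0227  0.1498] yaw -112.24 tilt [ 0.0009 -0.0002] open 0.0126 F [0.  1.  3.9] q [-0.18  0.37  1.51 -0.    1.26  1.78]
 shift now-frame [-0.0014  0.0026 -0.0002]
 turn z -0.0914 rows 0.7 then shift [-0.0016  0.0024 -0.0002]
[-0.17449823 -0.14641585 -0.01639393]
```

{"fn": "move_arm", "kwargs": {"steps": [{"translation":[0,0,0],"twist":[0,0,0.025],"fingers":-1},{"translation":[0,0,0],"twist":[0,0,0.02],"fingers":-1},{"translation":[0,0,0],"twist":[0,0,0],"fingers":-1},{"translation":[0,0,0],"twist":[0,0,0],"fingers":-1}]}}

```text
time_s: 46.97
eef_pos: [0.6175, -0.0227, 0.1498]
eef_rot: [0.0, -0.54, 0.842, -0.001]
ft_force: [0.7, -0.1, 5.4]
opening: 0.0128
```

Run:
```python
from h import *
plan(.6156,-.0204,.15,-107); print(robot.get_obs()["moment"])
```

```text
t 46.97 tcp [ 0.6175 -0.0227  0.1498] yaw -114.69 tilt [ 0.0009 -0.0008] open 0.0128 F [ 0.7 -0.1  5.4] q [-0.18  0.37  1.51 -0.    1.26  1.83]
 shift now-frame [-0.0013  0.0027 -0.0002]
 turn z -0.1343 rows 1.1 then shift [-0.0016  0.0025 -0.0002]
[-0.16939564 -0.13482847  1.09957758]
```

At the stop: the moment is now 1.1 N·m. I'll ease off slightly and lift.

{"fn": "move_arm", "kwargs": {"steps": [{"translation":[0,0,0],"twist":[0,0,-0.025],"fingers":-1},{"translation":[0,0,0],"twist":[0,0,0],"fingers":-1},{"translation":[0,0,0],"twist":[0,0,0],"fingers":-1},{"translation":[0,0,0],"twist":[0,0,0],"fingers":-1},{"translation":[0,0,-0.003],"twist":[0,0,0],"fingers":-1},{"translation":[0,0,-0.004],"twist":[0,0,0],"fingers":-1},{"translation":[0,0,-0.005],"twist":[0,0,0],"fingers":-1},{"translation":[0,0,-0.008],"twist":[0,0,0],"fingers":-1},{"translation":[0,0,-0.01],"twist":[0,0,0],"fingers":-1},{"translation":[0,0,0],"twist":[0,0,0],"fingers":-1},{"translation":[0,0,0],"twist":[0,0,0],"fingers":-1}]}}

```text
time_s: 47.88
eef_pos: [0.6175, -0.0225, 0.1807]
eef_rot: [0.001, -0.549, 0.836, -0.0]
ft_force: [0.6, 0.3, -5.7]
opening: 0.0132
```

Run:
```python
from h import *
plan(.5025+.003,-.338,.27,-110); print(robot.get_obs()["moment"])
q=snap("scene","s3"); lm(q,"base",1); lm(q,"hood",2); lm(q,"carton",1)
```

```text
t 47.88 tcp [ 0.6175 -0.0225  0.1807] yaw -113.44 tilt [0.0015 0.    ] open 0.0132 F [ 0.6  0.3 -5.7] q [-0.18  0.34  1.48  0.    1.32  1.8 ]
 shift now-frame [ 0.3339 -0.0228 -0.0895]
 turn z -0.06 rows 0.5 then shift [ 0.3347 -0.0027 -0.0893]
[ 0.05987109 -0.03114372 -0.0097671 ]
 base 0.96 [ 0.6161 -0.0226  0.0341] px [262. 250.]
 hood 0.91 [ 0.6133 -0.0197  0.0464] px [264. 246.]
 carton 0.73 [ 0.5041 -0.3385 -0.0075] px [180. 183.]
```

The full canister hangs from the grip: 5.7 N, with the base detected 34 mm up. Carrying it to the carton.

{"fn": "move_arm", "kwargs": {"steps": [{"translation":[0,0,-0.01],"twist":[0,0,0],"fingers":-1},{"translation":[0,0,-0.015],"twist":[0,0,0],"fingers":-1},{"translation":[0,0,-0.02],"twist":[0,0,0],"fingers":-1},{"translation":[0,0,-0.02],"twist":[0,0,0],"fingers":-1},{"translation":[0,0,-0.015],"twist":[0,0,0],"fingers":-1},{"translation":[0.005,0,-0.01],"twist":[0,0,0],"fingers":-1},{"translation":[0.011,-0.001,0],"twist":[0,0,0],"fingers":-1},{"translation":[0.018,-0.001,0],"twist":[0,0,0],"fingers":-1},{"translation":[0.025,-0.002,0],"twist":[0,0,0],"fingers":-1},{"translation":[0.025,-0.002,0],"twist":[0,0,0],"fingers":-1},{"translation":[0.025,-0.002,0],"twist":[0,0,0],"fingers":-1},{"translation":[0.025,-0.002,0],"twist":[0,0,0],"fingers":-1}]}}

```text
time_s: 49.08
eef_pos: [0.5711, -0.1511, 0.2677]
eef_rot: [-0.001, -0.549, 0.836, 0.001]
ft_force: [1.2, -0.1, -4.7]
opening: 0.0129
```

{"fn": "move_arm", "kwargs": {"steps": [{"translation":[0.025,-0.002,0],"twist":[0,0,0],"fingers":-1},{"translation":[0.025,-0.002,0],"twist":[0,0,0],"fingers":-1},{"translation":[0.025,-0.002,0],"twist":[0,0,0],"fingers":-1},{"translation":[0.025,-0.002,0],"twist":[0,0,0],"fingers":-1},{"translation":[0.025,-0.002,0],"twist":[0,0,0],"fingers":-1},{"translation":[0.025,-0.002,0],"twist":[0,0,0],"fingers":-1},{"translation":[0.02,-0.001,0],"twist":[0,0,0],"fingers":-1},{"translation":[0.015,0,0],"twist":[0,0,0],"fingers":-1},{"translation":[0.01,0,0],"twist":[0,0,0],"fingers":-1},{"translation":[0.005,0,0],"twist":[0,0,0],"fingers":-1},{"translation":[0,0,0],"twist":[0,0,0],"fingers":-1},{"translation":[0,0,0],"twist":[0,0,0],"fingers":-1}]}}

```text
time_s: 50.08
eef_pos: [0.5056, -0.3375, 0.269]
eef_rot: [0.0, -0.549, 0.836, 0.001]
ft_force: [-0.8, 0.0, -5.7]
opening: 0.0128
```

Run:
```python
from h import *
plan(.5055,-.338,.155)
p=snap("wrist","w17")
for n in ("carton","base","hood"): lm(p,n,2)
im=cv2.imread("pics/w17.png"); q=snap("scene","s4")
for n in ("carton","base","hood"): lm(q,n,2)
cv2.imwrite("pics/c17.png",np.hstack([cv2.resize(im,(400,300)),cv2.resize(cv2.imread("pics/s4.png")[60:285,80:380],(400,300))]))
```

```text
t 50.08 tcp [ 0.5056 -0.3375  0.269 ] yaw -113.4 tilt [-0.0001  0.0014] open 0.0128 F [-0.8  0.  -5.7] q [-0.73  0.25  1.41  0.    1.48  1.25]
 shift now-frame [ 0.0007 -0.0002  0.114 ]
 carton 0.82 [ 0.5051 -0.3396 -0.004 ] px [179. 182.]
 base 0.81 [ 0.503  -0.3364  0.1206] px [172. 145.]
 base 0.5 [0.5073 0.3352 0.0019] px [434. 288.]
 hood 0.85 [ 0.5025 -0.3332  0.1306] px [173. 142.]
 hood 0.61 [ 3.185e-01 -2.213e-01  3.000e-04] px [253. 154.]
```

View pics/c17.png

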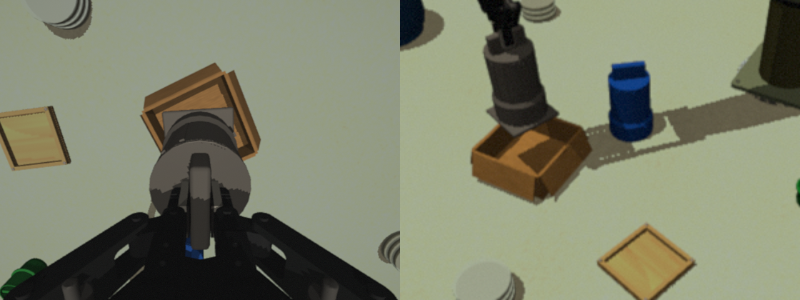

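The canister hangs upright, centred over the carton and clear of the walls. Lowering.

{"fn": "move_arm", "kwargs": {"steps": [{"translation":[0,0,0.01],"twist":[0,0,0],"fingers":-1},{"translation":[0,0,0.015],"twist":[0,0,0],"fingers":-1},{"translation":[0,0,0.018],"twist":[0,0,0],"fingers":-1},{"translation":[0,0,0.018],"twist":[0,0,0],"fingers":-1},{"translation":[0,0,0.015],"twist":[0,0,0],"fingers":-1},{"translation":[0,0,0.012],"twist":[0,0,0],"fingers":-1},{"translation":[0,0,0.009],"twist":[0,0,0],"fingers":-1},{"translation":[0,0,0.007],"twist":[0,0,0],"fingers":-1},{"translation":[0,0,0.005],"twist":[0,0,0],"fingers":-1},{"translation":[0,0,0.004],"twist":[0,0,0],"fingers":-1},{"translation":[0,0,0],"twist":[0,0,0],"fingers":-1},{"translation":[0,0,0],"twist":[0,0,0],"fingers":-1}]}}

```text
time_s: 51.48
eef_pos: [0.5057, -0.3385, 0.1567]
eef_rot: [0.0, -0.549, 0.836, -0.0]
ft_force: [0.2, -0.9, -5.6]
opening: 0.0129
```

{"fn": "move_arm", "kwargs": {"steps": [{"translation":[0,0,0.003],"twist":[0,0,0],"fingers":-1},{"translation":[0,0,0.003],"twist":[0,0,0],"fingers":-1},{"translation":[0,0,0],"twist":[0,0,0],"fingers":-1},{"translation":[0,0,0],"twist":[0,0,0],"fingers":-1}]}}

```text
time_s: 51.82
eef_pos: [0.5056, -0.3384, 0.1505]
eef_rot: [0.0, -0.549, 0.836, -0.0]
ft_force: [0.1, 0.7, -5.7]
opening: 0.0127
```

{"fn": "move_arm", "kwargs": {"steps": [{"translation":[0,0,0.002],"twist":[0,0,0],"fingers":-1},{"translation":[0,0,0.001],"twist":[0,0,0],"fingers":-1},{"translation":[0,0,0],"twist":[0,0,0],"fingers":-1},{"translation":[0,0,0],"twist":[0,0,0],"fingers":-1}]}}

```text
time_s: 52.15
eef_pos: [0.506, -0.3386, 0.1482]
eef_rot: [0.0, -0.549, 0.836, -0.001]
ft_force: [-0.1, 0.3, -0.0]
opening: 0.013
```

{"fn": "move_arm", "kwargs": {"steps": [{"translation":[0,0,0.0006],"twist":[0,0,0],"fingers":-1},{"translation":[0,0,0],"twist":[0,0,0],"fingers":-1},{"translation":[0,0,0],"twist":[0,0,0],"fingers":0},{"translation":[0,0,0],"twist":[0,0,0],"fingers":0},{"translation":[0,0,0],"twist":[0,0,0],"fingers":0},{"translation":[0,0,0],"twist":[0,0,0],"fingers":0},{"translation":[0,0,-0.015],"twist":[0,0,0],"fingers":0},{"translation":[0,0,-0.03],"twist":[0,0,0],"fingers":0},{"translation":[0,0,-0.04],"twist":[0,0,0],"fingers":0},{"translation":[0,0,-0.04],"twist":[0,0,0],"fingers":0},{"translation":[0,0,0],"twist":[0,0,0],"fingers":0},{"translation":[0,0,0],"twist":[0,0,0],"fingers":0}]}}

```text
time_s: 53.15
eef_pos: [0.5071, -0.3398, 0.276]
eef_rot: [0.001, -0.549, 0.836, -0.004]
ft_force: [-0.7, -0.5, -0.7]
opening: 0.043
```

{"fn": "move_arm", "kwargs": {"steps": [{"translation":[0,0,0],"twist":[0,0,0],"fingers":0},{"translation":[0,0,0],"twist":[0,0,0],"fingers":0},{"translation":[0,0,0],"twist":[0,0,0],"fingers":0},{"translation":[0,0,0],"twist":[0,0,0],"fingers":0},{"translation":[0,0,0],"twist":[0,0,0],"fingers":0},{"translation":[0,0,0],"twist":[0,0,0],"fingers":0}]}}

```text
time_s: 53.65
eef_pos: [0.5052, -0.338, 0.2708]
eef_rot: [-0.0, -0.549, 0.836, 0.001]
ft_force: [-1.2, 0.1, -0.6]
opening: 0.0427
```

Run:
```python
from h import *
plan(.5055,-.338,.155)
p=snap("wrist","w18"); im=cv2.imread("pics/w18.png")
for n in ("carton","base","hood","hood_grip","hood_rib"): lm(p,n,2)
print(fit(p,im,(.503,-.340),[(.041,.14),(.046,.05)])[:2])
q=snap("scene","s5")
for n in ("carton","base","hood","dishes","bottle","vial"): lm(q,n,2)
cv2.imwrite("pics/c18.png",np.hstack([cv2.resize(im[60:360,80:480],(400,300)),cv2.resize(cv2.imread("pics/s5.png")[60:285,80:380],(400,300))]))
```

```text
t 53.65 tcp [ 0.5052 -0.338   0.2708] yaw -113.42 tilt [-0.0012  0.001 ] open 0.0427 F [-1.2  0.1 -0.6] q [-0.73  0.25  1.41 -0.    1.49  1.25]
 shift now-frame [-1.000e-04 -4.000e-04  1.158e-01]
 hood 0.74 [ 0.5062 -0.3355  0.0087] px [278. 176.]
 hood 0.65 [ 0.3226 -0.2213 -0.0023] px [259. 303.]
 hood_grip 0.8 [ 0.5048 -0.3394  0.1637] px [282. 209.]
 hood_rib 0.9 [ 0.3055 -0.2636  0.0135] px [287. 309.]
 hood_rib 0.6 [ 0.5104 -0.3816  0.035 ] px [310. 162.]
[[111.8841   0.5055  -0.3375]
 [111.4607   0.5055  -0.338 ]]
 carton 0.68 [ 0.5031 -0.3378 -0.0038] px [180. 182.]
 carton 0.42 [ 0.7887 -0.2168 -0.0017] px [145. 282.]
 hood 0.94 [ 0.3174 -0.219   0.0028] px [254. 154.]
 hood 0.93 [ 0.5024 -0.3369  0.0098] px [180. 178.]
 dishes 0.89 [ 0.7903 -0.2177 -0.0011] px [144. 282.]
 bottle 0.56 [ 7.547e-01  2.224e-01 -6.000e-04] px [340. 364.]
 bottle 0.31 [ 0.7892 -0.2128  0.0011] px [146. 282.]
 vial 0.72 [ 0.6127 -0.0178  0.0028] px [265. 258.]
 vial 0.49 [0.5361 0.3381 0.0046] px [432. 298.]
```

View pics/c18.png

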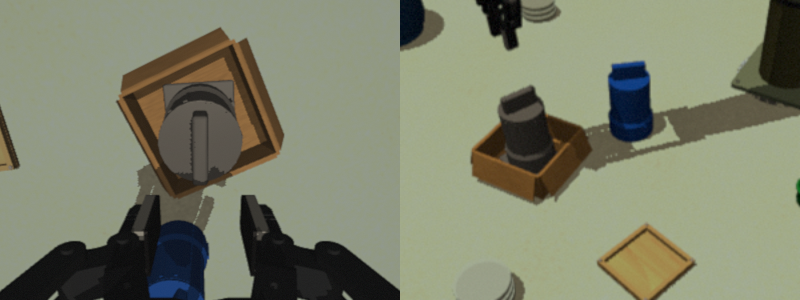

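The canister stands upright on the carton floor. Its centre is within 3 mm of the carton's, the hood's lower edge is about 10 mm up (12 mm expected), and the wing lies parallel to the foot's edges. The gripper is clear. Handing in.

```bash
python3 -c "
from h import *
print(robot.finish_job())"
```

```text
the job is handed in; nothing more can be done
None
```

The job is handed in, about 54 s into the 210 s allowed. `finish_job` reports no verdict, so what follows is from my own checks.

**What I did:** I set the aluminium pot in the base and stood the two swab tubes that were present in compartments of their own. The deep cap went over them down to the bead. I then lowered the grey hood on with its ribs over the lugs, turned it clockwise to the stop, and lifted the locked canister by its wing into the carton.

**Last checks**
- **Lift:** the grip carried 5.7 N, about the weight of the whole loaded canister. The base rose with the hood.
- **Carton:** the canister stands upright, about 3 mm from the carton's centre, with the wing parallel to the foot's edges. The hood's lower edge measured 9–10 mm up, against 12 mm expected, which is within the networks' error of about 4 mm.
- **Bystanders:** the dishes still read where they started. The bottle (0.755, 0.222) and the vial (0.536, 0.338) show no shift, but the bottle was never found clearly in the first pictures. The vial search also gave a false hit at the nest with a higher score, which I ignored.

**What disagreed or went unchecked**
- **Lock angle:** the stop only showed at about 70° of tool turn (moment 1.1 N·m), not 63°. I put this down to the base's play in the nest and slack in the grip. The wing-to-foot angle was judged by eye only.
- **Inside the canister:** I last saw the tubes in the pot before the cap went on, and the cap before the hood went on. Nothing inside could be seen after that.

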